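# Slide the cross layer onto the carton stack

### The arm

A 6-joint arm with a two-finger parallel gripper is mounted at the origin on the work surface. World frame = base frame: x ahead of the robot, y to its left, z up, the work surface at z = 0. Lengths are in m, angles in degrees, forces in N, time in s.
With the tool pointing down it reaches from about 0.375 to 0.9 m from the base axis. Payload 3.1 kg.
Tool frame: the origin (TCP) lies between the finger pads; the fingertips stand 11 mm ahead of it and the grasp point (between the pads) lies 8 mm behind it; x points along the fingers, y is the direction in which the jaws open and shut, and the axes are right-handed (so a half turn about x gives the same grasp; the last joint's range is limited). The gripper opens to 87 mm and grips with 3 to 60 N. Pads are 19 mm wide; open, the fingers measure 117 mm over their backs; the gripper's body (75 mm by 190 mm) begins 51 mm behind the grasp point.
Start: joints at [-77.894, 30.224, 82.088, -0, 67.689, -10.227], TCP at [0.238, -0.578, 0.234] pointing down, gripper open.
Joint ranges: [-176.69, 176.69], [-43.24, 126.21], [12.49, 139.97], [-82, 262], [0, 151.66], [-163.58, 163.58]. Speed limits (degrees/s): [159.86, 159.86, 180, 180, 180, 180].

### API

Orientations are given as a 3x3 rotation matrix whose columns are the frame's x, y, z axes.
In Python, from rig import bot gives the robot as it stands.
- The arm moves only by the shell command python3 -m inch 'ROWS' [OPENING]. ROWS is a JSON object of lists of equal length, an entry for each row: "dp": the shift along the tool's x, y, z in mm, a list of three; "yaw": the turn about the tool's x in degrees. In form: {"dp": [[tx, ty, tz], ...], "yaw": [yaw, ...]}. A call has 1 to 20 rows; each row shifts and turns the commanded pose from where the row before left it, along the tool's axes as they then stand; what a row does not reach is not made up. A row lasts 1/12 s, in which the tool goes at most 41.7 mm and 7.16 degrees, less where a joint would pass 70% of its speed; a pose out of reach is approached as far as the arm can. A call is refused whole if a number of a shift passes 41.7 or a number of a turn 7.16, either way. A call with a gripper value outside its range is refused whole. OPENING is the finger opening in mm, from 0 to 87, set as the call begins (- or left out, the last holds). The fingers move at their own pace and stop on an object; the grip force is fixed at half the most. Time passes only in rows, so rows that do not move let the fingers close. It gives the time, the measured TCP pose, the force and the opening at its end, in the units of the state.
- bot.read_state(): the state, without advancing time (a new reading comes with each control period).
- bot.capture(name): name is "scene" or "top" or "wrist"; returns a dict with "color" (480x640x3 uint8, red, green, blue), "intrinsics" (3x3 intrinsics, pixels), "k1" (the pictures are not rectified: a ray, as slopes to the right and down, at radius r is drawn at 1 + k1 r^2 times it, then the intrinsics apply), "pose" (4x4, takes a point from camera to world coordinates). Camera axes: x right, y down, z forward; pixel columns grow to the right and rows downward; lengths in m; the calibration is good to about 2 mm. A picture is of the moment at which its call begins. There is no depth.
- bot.hand_in(): hands the job in, once; it reports no verdict.
The state is a dict: "time_s": time; "joint_positions": joint angles; "qvel": joint speeds; "tau": joint torques, N m; "position": TCP position; "tcp_rot": TCP orientation; "force": force on the tool from outside, world axes, zero at the start; "moment": the same for the moment, N m; "opening": opening from 0.0 (shut) to 1.0 (fully open).
Only numpy, scipy, OpenCV 4.12 (cv2) and the standard library are available. Lean on these libraries where they do the work, as an engineer would, in place of code of your own. Each camera call takes 0.05 s, during which the arm holds its last target.

### The job

Tip the hinged steel flap shut over the parts well, then slide the two cartons from the deck across it onto the stack, so that they form a second layer lying crosswise over the two bottom cartons. Push them up squarely and tight: the first against the end stop, the second against the first, both with an end close against the back fence, the flap left shut. Do not shift the bottom layer, and leave the sleeve, pulley, scraper and grease cartridges alone.

Things in the scene. Friction and masses are not known exactly. Their poses are not given: they have to be found in the camera images.
- rack: green riveted loading rack fixed to the bench, 582 mm long (y), 242 mm deep (x). Axes: x towards the back fence, y towards the end stop, z up. Origin at bench level, x = 0 below the stack's middle, y = 0 at the well's middle. Along y: flat steel deck -0.36 to -0.035 m, open parts well to 0.035, wooden pallet with the bottom layer 0.039 to 0.199, end stop. The near (-x) side is open
- deck_mid (a point): middle of the flat steel deck's top, 75.5 mm above the bench; the deck reaches 163 mm to either side along the rack's y and 116 mm either side along its x. Axes as the rack's
- stop_corner (a point): inside corner where the back fence and the end stop meet, at deck height (75.5 mm): fence face at rack x = 0.082 m along the rack's whole length, end stop face at rack y = 0.200 m; both stand 22 mm above the deck. Axes as the rack's
- far_place (a point): centre of where the first top-layer carton belongs: against the end stop, long axis crosswise (along the rack's x), at mid-height of the carton (99 mm above the bench). Axes as the rack's
- near_place (a point): centre of where the second top-layer carton belongs: 80 mm nearer to the deck than the first, against it. Axes as the rack's
- flap (a joint): rust-brown steel flap of the well, 222 (rack's x) x 70 x 5 mm, 0.3 kg. rad: 0 = shut, level with the deck, bridging the well; starts standing open at 1.25 to 1.6 (1.57 = upright), stop at 1.75. Hinged on the well's pallet side, it swings shut towards the deck (rack's -y). Slight hinge friction holds it near upright; pushed below about 0.7 it drops shut by itself
- hinge_mid (a point): middle of the flap's hinge line, 75.5 mm above the bench; the line runs along the rack's x, 111 mm to either side. Axes as the rack's
- flap_edge (a point): middle of the flap's free edge, 70 mm from the hinge
- carton_a_mid (a point): the carton waiting on the steel deck, 160 (own x) x 80 (own y) x 50 mm high (z), 0.3 to 0.65 kg, kraft with a pale tape band along its length, meant to be slid. Starts roughly crosswise (long axis within about 0.3 rad of the rack's x) and short of the fence. Point at its centre, 25 mm above its underside
- carton_b_mid (a point): the other carton waiting on the steel deck, 160 (own x) x 80 (own y) x 50 mm high (z), 0.3 to 0.65 kg, kraft with a pale tape band along its length, meant to be slid. Starts roughly crosswise (long axis within about 0.3 rad of the rack's x) and short of the fence. Point at its centre, 25 mm above its underside
- carton_a: same carton as carton_a_mid, origin at the centre of its underside
- carton_b: same carton as carton_b_mid, origin at the centre of its underside
- low_front_mid (a point): bottom-layer carton, 160 x 80 x 50 mm, kraft with a pale tape band along its length, already in place on the wooden pallet at the robot's side of the stack; long axis (own x) along the rack's y, top 74 mm above the bench. Point at its centre
- low_back_mid (a point): bottom-layer carton, 160 x 80 x 50 mm, kraft with a pale tape band along its length, already in place on the wooden pallet at the fence side of the stack; long axis (own x) along the rack's y, top 74 mm above the bench. Point at its centre
- sleeve: bronze bearing sleeve, 50 mm outside, 60 mm tall, standing on the pallet in front of (-x of) the stack, its top 84 mm above the bench; bystander. Origin: centre of underside
- pulley: rusted V-belt pulley lying flat beyond the end stop, 120 mm across, 40 mm high; bystander. Origin: centre of underside
- scraper: steel scraper with walnut handle, 190 mm long, lying beyond the end stop; bystander. Origin: underside near the middle
- cartridge_1: tin grease cartridge standing beside the deck, 54 mm across, 162 mm tall; bystander. Origin: centre of underside
- cartridge_2: second tin grease cartridge, same size; bystander
Mind the look-alikes: they are no part of the job. What is shaped like the carton_a but turquoise is not meant. What is shaped like the carton_b but red is not meant.

How it is judged:
By the outcome, as a careful person would: the job done as asked, in the order asked, and still so for the second after the job is handed in, with the robot touching nothing.
It also fails if it takes over 61 s, if anything falls off the work surface, if the arm or the gripper's body presses on something with over 40 N, if the wrist force passes 120 N, or if a joint passes its speed limit or range.

## Working session

There is one attempt and no reset: what is moved stays moved. The work goes in short steps, Python scripts to look and compute and a shell command to move; the robot and the scene stay as the last step left them, time stands still between calls to the robot, and variables do not carry over. Pictures are saved under pics/ and viewed, and the job is handed in when it is done.

```bash
ls -la; mkdir -p pics; cat > h.py <<'E'
import numpy as np, cv2
from rig import bot
def snap(n,tag):
    c=bot.capture(n); cv2.imwrite(f'pics/{tag}.png',c['color'][:,:,::-1])
    np.savez(f'pics/{tag}.npz',K=c['intrinsics'],k1=c['k1'],P=c['pose']); return c
def load(tag):
    return np.load(f'pics/{tag}.npz')
def p2w(c,u,v,z):
    K=np.array(c['K'] if 'K' in c else c['intrinsics']);P=np.array(c['P'] if 'P' in c else c['pose']);k1=float(c['k1'])
    d=np.array([(u-K[0,2])/K[0,0],(v-K[1,2])/K[1,1]]);s=d.copy()
    for _ in range(30): s=d/(1+k1*(s@s))
    r=P[:3,:3]@np.array([s[0],s[1],1]);o=P[:3,3]
    return o+r*(z-o[2])/r[2]
def w2p(c,p):
    K=np.array(c['K'] if 'K' in c else c['intrinsics']);P=np.array(c['P'] if 'P' in c else c['pose']);k1=float(c['k1'])
    q=P[:3,:3].T@(np.array(p)-P[:3,3]);s=q[:2]/q[2];s=s*(1+k1*(s@s))
    return np.array([K[0,0]*s[0]+K[0,2],K[1,1]*s[1]+K[1,2]])
E
python3 - <<'E'
from h import *
for n in ['scene','top','wrist']:
    c=snap(n,n+'0'); print(n,np.round(c['pose'],3).tolist(),c['k1'],np.array(c['intrinsics']).tolist())
print(bot.read_state())
E
```

```text
total 12
drwxr-xr-x  3 agent agent 4096 Dec  5 23:31 .
drwxr-xr-x 23 root  root  4096 Dec  5 23:31 ..
drwxr-xr-x  2 agent agent 4096 Dec  5 23:31 pics
scene [[0.833, 0.429, -0.348, 0.87], [0.552, -0.633, 0.543, -0.595], [0.013, -0.645, -0.764, 0.929], [0.0, 0.0, 0.0, 1.0]] 0.009780298595003295 [[517.9965341712726, 0.0, 308.15972337197934], [0.0, 517.9965341712726, 234.97893661873246], [0.0, 0.0, 1.0]]
top [[-0.019, -0.993, 0.115, 0.336], [-1.0, 0.019, 0.002, 0.003], [-0.004, -0.115, -0.993, 1.566], [0.0, 0.0, 0.0, 1.0]] -0.1782394732681115 [[574.6045427253061, 0.0, 324.68401230420415], [0.0, 574.6045427253061, 223.46089621074339], [0.0, 0.0, 1.0]]
wrist [[0.38, -0.888, -0.26, 0.307], [-0.925, -0.366, -0.103, -0.549], [-0.003, 0.279, -0.96, 0.384], [0.0, 0.0, 0.0, 1.0]] -0.05659153737133092 [[417.7239837484076, 0.0, 321.4717531584382], [0.0, 417.7239837484076, 237.6099712924057], [0.0, 0.0, 1.0]]
{'time_s': 0.15, 'joint_positions': array([-7.78930180e+01,  3.02679952e+01,  8.21405239e+01, -1.87494706e-03,
        6.76917390e+01, -1.02256536e+01]), 'qvel': array([ 0.01697627, -0.13363733, -0.1776436 ,  0.04235667, -0.04267499,
        0.04120477]), 'tau': array([-5.39990851e-04, -4.40430629e+01, -1.76841813e+01,  6.32728217e-02,
        5.52998018e-02, -1.07160988e-04]), 'position': array([ 0.23740412, -0.57754333,  0.23277732]), 'tcp_rot': array([[-3.96607352e-04,  3.79994268e-01, -9.24988756e-01],
       [ 1.70456285e-03, -9.24987228e-01, -3.79994371e-01],
       [-9.99998469e-01, -1.72741003e-03, -2.80867378e-04]]), 'force': array([-0.50142367, -0.52743514, -0.50221362]), 'moment': array([-0.00808437,  0.00364663, -0.04185074]), 'opening': 1.0005021787438875}
```

View pics/scene0.png

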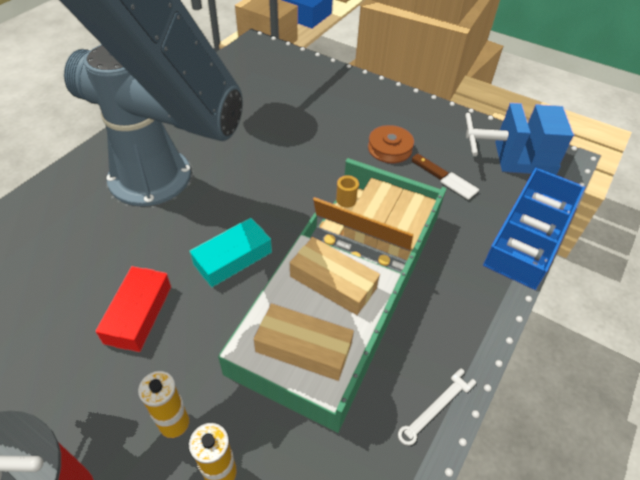

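View pics/top0.png

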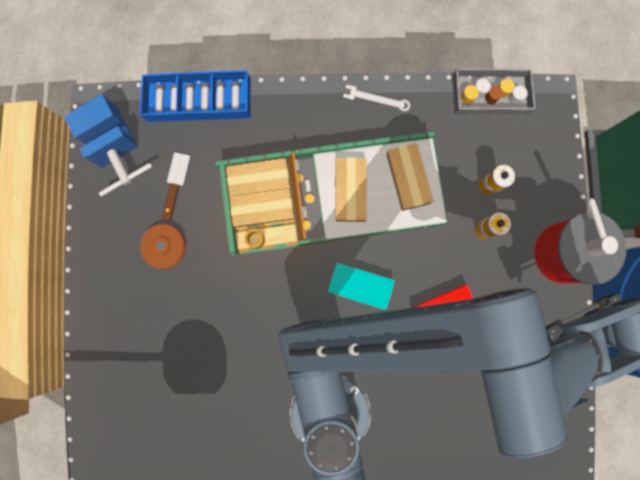

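View pics/wrist0.png

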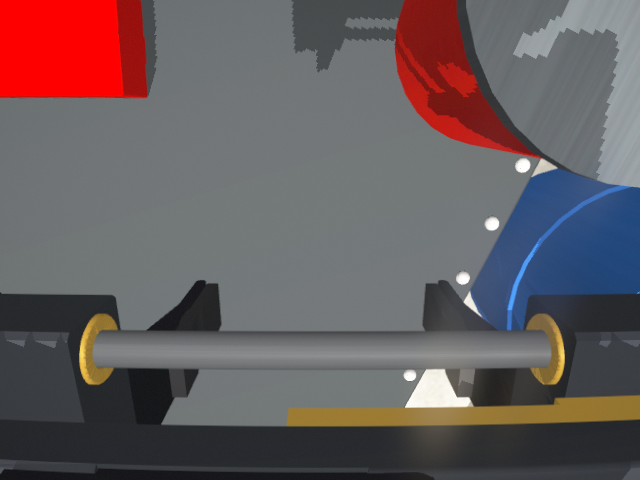

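```bash
python3 - <<'E'
import cv2
a=cv2.imread('pics/top0.png')[120:270,205:460]; cv2.imwrite('pics/top0z.png',cv2.resize(a,None,fx=3.1,fy=3.1,interpolation=cv2.INTER_CUBIC))
a=cv2.imread('pics/scene0.png')[150:440,210:460]; cv2.imwrite('pics/scene0z.png',cv2.resize(a,None,fx=2,fy=2,interpolation=cv2.INTER_CUBIC))
E
```

```text
(no output)
```

View pics/top0z.png

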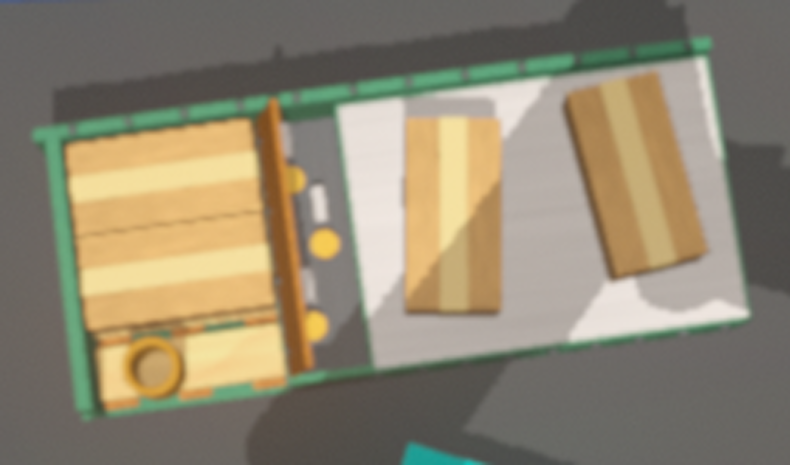

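View pics/scene0z.png

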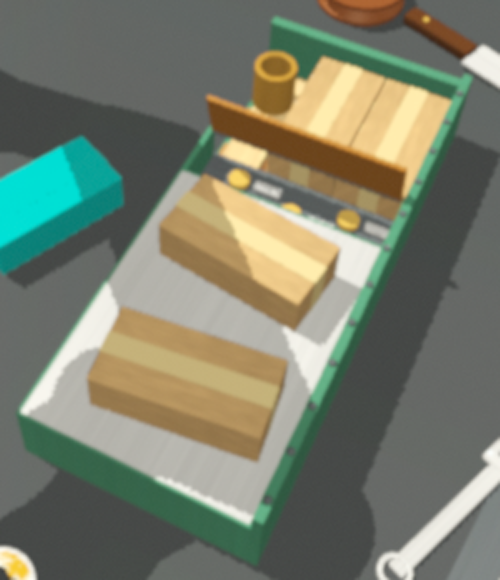

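```bash
cat > fit.py <<'E'
from h import *
from scipy.optimize import least_squares
def R(t): return np.array([[np.cos(t),-np.sin(t)],[np.sin(t),np.cos(t)]])
Z=lambda u,v:(205+u/3.1,120+v/3.1)
S=lambda u,v:(210+u/2,150+v/2)
top=load('top0');sc=load('scene0')
obs=[(top,Z(748,318),(-.15,-.36,.0755)),(top,Z(374,369),(-.15,-.035,.0755)),(top,Z(338,103),(.082,-.035,.0755)),(top,Z(708,55),(.082,-.36,.0755)),
(sc,S(22,410),(-.15,-.36,.0755)),(sc,S(250,525),(.082,-.36,.0755)),(sc,S(190,172),(-.15,-.035,.0755)),(sc,S(375,248),(.082,-.035,.0755))]
def f(p):
    r=[]
    for c,px,q in obs:
        w=np.r_[p[:2]+R(p[2])@np.array(q[:2]),q[2]]
        r+=list(w2p(c,w)-px)
    return np.array(r)
if __name__=='__main__':
    s=least_squares(f,[.65,0,.13],loss='soft_l1'); print(s.x,np.degrees(s.x[2])); print(np.round(f(s.x).reshape(-1,2),1))
    p=s.x; np.save('rack.npy',p)
    def rk(c,px,z):
        w=p2w(c,*px,z); return np.round(R(p[2]).T@(w[:2]-p[:2]),4)
    print('A top');[print(rk(top,Z(*q),.1255)) for q in [(405,117),(500,117),(500,313),(405,313)]]
    print('A sc');[print(rk(sc,S(*q),.1255)) for q in [(207,177),(338,252),(298,303),(161,232)]]
    print('B top');[print(rk(top,Z(*q),.1255)) for q in [(568,97),(657,73),(706,250),(613,277)]]
    print('B sc');[print(rk(sc,S(*q),.1255)) for q in [(121,308),(286,358),(266,434),(90,375)]]
    print('layer');[print(rk(top,Z(*q),.074)) for q in [(65,143),(255,118),(275,305),(92,330)]]
    print('stop top'); print(rk(top,Z(48,137),.0975),rk(sc,S(462,85),.0975))
    print('flap top edge if upright, top',rk(top,Z(275,100),.1455),rk(top,Z(303,370),.1455),'sc',rk(sc,S(209,97),.1455),rk(sc,S(405,170),.1455))
E
python3 fit.py
```

```text
[0.61309852 0.0592172  0.11193505] 6.413406084315024
[[ 0.5  0.2]
 [-1.4 -0. ]
 [-1.1 -0.5]
 [-0.3 -0.1]
 [-2.8  0.3]
 [ 0.1  1.6]
 [-3.  -2.8]
 [ 5.7 -0.2]]
A top
[ 0.0489 -0.0908]
[ 0.0387 -0.1687]
[-0.123  -0.1458]
[-0.1129 -0.0691]
A sc
[-0.1035 -0.0742]
[ 0.0488 -0.0991]
[ 0.0379 -0.1695]
[-0.1118 -0.1565]
B top
[ 0.0484 -0.2272]
[ 0.0594 -0.3043]
[-0.0935 -0.3216]
[-0.1057 -0.2419]
B sc
[-0.103  -0.2493]
[ 0.0513 -0.227 ]
[ 0.0657 -0.3006]
[-0.0928 -0.321 ]
layer
[0.0774 0.1994]
[0.0769 0.0344]
[-0.0857  0.0373]
[-0.0865  0.1939]
stop top
[0.0789 0.2098] [0.0811 0.2023]
flap top edge if upright, top [0.0725 0.0135] [-0.1501  0.0186] sc [-0.1438  0.0094] [0.0734 0.0102]
```

```bash
sed -i 's/^(sc,S(22.*$/(sc,S(22,410),(-.15,-.36,.0755)),(sc,S(190,172),(-.15,-.035,.0755)),(top,Z(48,137),(.082,.2,.0975)),(top,Z(65,143),(.08,.199,.074)),(sc,S(462,85),(.082,.2,.0975))]/' fit.py; python3 fit.py
cat > go.py <<'E'
# usage: go.py rx ry z yaw_deg(tool y rel. rack x) : prints total tool-frame displacement after turning
from h import *; import sys
p=np.load('rack.npy');c,s=np.cos(p[2]),np.sin(p[2]);R2=np.array([[c,-s],[s,c]])
def rackpose():
    st=bot.read_state();q=R2.T@(st['position'][:2]-p[:2]);T=st['tcp_rot']
    a=np.degrees(np.arctan2(T[1,1],T[0,1])-p[2]);return q,st['position'][2],a,st
if __name__=='__main__':
    q,z,a,st=rackpose(); print('t',st['time_s'],'rack',np.round(q,4),'z',round(z,4),'ang',round(a,2),'F rack',np.round(np.r_[R2.T@st['force'][:2],st['force'][2]],1),'op',round(st['opening']*87,1),'J',np.round(st['joint_positions'],0),'tilt',np.round(st['tcp_rot'][2],3))
    if len(sys.argv)>1:
        t=[float(v) for v in sys.argv[1:]]; d=np.array(t[:2])-q; th=np.radians(t[3]); 
        ty=np.array([np.cos(th),np.sin(th)]); tz=np.array([np.sin(th),-np.cos(th)])
        print('yaw rows total',round(a-t[3],2),'| after turn dp mm', np.round(1000*np.array([z-t[2],d@ty,d@tz]),1))
        T=st['tcp_rot'];D=np.r_[R2@d,t[2]-z];print('| before turn dp mm',np.round(1000*T.T@D,1))
E
python3 go.py -0.03 0.08 0.20 0
```

```text
[0.61268001 0.06030883 0.11738367] 6.725588602621695
[[ 0.3 -0.4]
 [-1.5  0. ]
 [-1.7 -0.4]
 [-1.  -0.6]
 [-1.9  0.6]
 [-3.  -2.9]
 [ 3.  -1.1]
 [-0.5 -0.4]
 [-0.3  0.1]]
A top
[ 0.0487 -0.0922]
[ 0.0381 -0.1701]
[-0.1235 -0.1463]
[-0.113  -0.0696]
A sc
[-0.1036 -0.0748]
[ 0.0485 -0.1005]
[ 0.0372 -0.1709]
[-0.1123 -0.1571]
B top
[ 0.0474 -0.2286]
[ 0.058  -0.3057]
[-0.095  -0.3222]
[-0.1068 -0.2424]
B sc
[-0.1041 -0.2498]
[ 0.0504 -0.2284]
[ 0.0644 -0.3021]
[-0.0943 -0.3217]
layer
[0.0788 0.1979]
[0.0774 0.0329]
[-0.0852  0.0366]
[-0.0851  0.1933]
stop top
[0.0803 0.2082] [0.0825 0.2007]
flap top edge if upright, top [0.0728 0.012 ] [-0.1497  0.0183] sc [-0.1435  0.0091] [0.0738 0.0087]
t 0.15 rack [-0.4474 -0.5895] z 0.2328 ang -74.39 F rack [-0.6 -0.5 -0.5] op 87.0 J [-78.  30.  82.  -0.  68. -10.] tilt [-1.    -0.002 -0.   ]
yaw rows total -74.39 | after turn dp mm [  32.8  417.4 -669.5]
| before turn dp mm [  33.9 -532.5 -582.1]
```

```bash
python3 -m inch '{"dp":[[0,-10,-10],[0,-20,-22],[0,-25,-28],[0,-25,-28],[0,-25,-28],[0,-25,-28],[0,-25,-28],[0,-25,-28],[0,-25,-28],[0,-25,-28],[0,-25,-28],[0,-25,-28],[0,-25,-28],[0,-25,-28],[0,-25,-28],[0,-25,-28],[0,-25,-28],[0,-25,-28],[0,-25,-28],[0,-25,-28]],"yaw":[0,0,0,0,0,0,0,0,0,0,0,0,0,0,0,0,0,0,0,0]}' 60; python3 go.py -0.03 0.08 0.20 0
```

```text
time_s: 1.82
position: [0.5512, 0.0715, 0.2334]
tcp_rot: [[-0.0, 0.38, -0.925], [-0.0, -0.925, -0.38], [-1.0, -0.0, 0.0]]
force: [0.1, -1.0, -0.0]
opening: 0.691
t 1.8167 rack [-0.0597  0.0184] z 0.2334 ang -74.37 F rack [-0. -1. -0.] op 60.1 J [-4. 25. 92. -0. 63. 64.] tilt [-1. -0.  0.]
yaw rows total -74.37 | after turn dp mm [ 33.4  29.7 -61.6]
| before turn dp mm [ 33.4 -51.4 -45.3]
```

```bash
python3 -m inch '{"dp":[[0,0,0],[0,0,0],[0,0,0],[0,0,0],[0,0,0],[0,0,0],[0,0,0],[0,0,0],[0,0,0],[0,0,0],[0,0,0],[0,15,-30],[0,15,-30],[0,0,0]],"yaw":[-6.8,-6.8,-6.8,-6.8,-6.8,-6.8,-6.8,-6.8,-6.8,-6.8,-6.4,0,0,0]}' 60; python3 go.py -0.03 0.08 0.126 0; python3 -c "
from h import *
snap('wrist','wrist1');snap('scene','scene1')"
```

```text
time_s: 2.98
position: [0.5754, 0.1369, 0.2336]
tcp_rot: [[0.003, 0.993, 0.12], [0.003, 0.12, -0.993], [-1.0, 0.003, -0.003]]
force: [0.5, 0.1, -0.2]
opening: 0.69
t 2.9833 rack [-0.0281  0.0805] z 0.2336 ang 0.16 F rack [ 0.5  0.  -0.2] op 60.0 J [ 2. 28. 87.  0. 65. -4.] tilt [-1.     0.003 -0.003]
yaw rows total 0.16 | after turn dp mm [107.6  -1.9   0.5]
| before turn dp mm [107.6  -2.3   0.8]
```

View pics/wrist1.png

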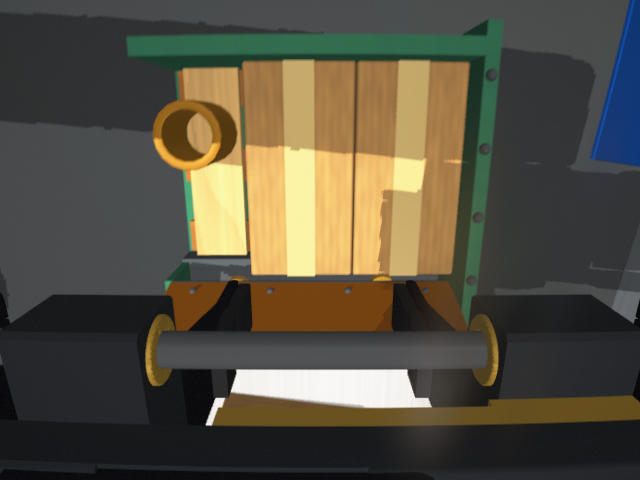

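View pics/scene1.png

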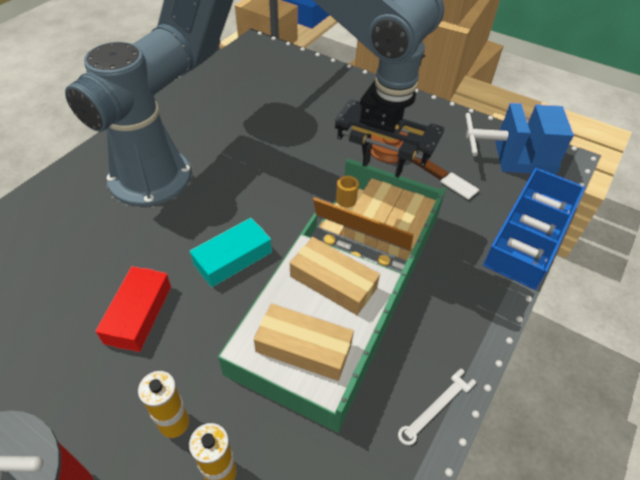

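```bash
python3 - <<'E'
from h import *; from go import R2,p
c=load('wrist1')
for q in [(243,62),(469,62),(453,276),(250,276),(355,62),(354,276)]:
    w=p2w(c,*q,.074); print(q,np.round(R2.T@(w[:2]-p[:2]),4))
for q in [(484,55),(465,283)]: # fence inner top
    w=p2w(c,*q,.0975); print(q,np.round(R2.T@(w[:2]-p[:2]),4))
w=p2w(c,187,135,.084);print(R2.T@(w[:2]-p[:2]))
E
```

```text
(243, 62) [-0.084  0.195]
(469, 62) [0.0744 0.1962]
(453, 276) [0.0766 0.0359]
(250, 276) [-0.0857  0.0357]
(355, 62) [-0.0059  0.1951]
(354, 276) [-0.0029  0.0359]
(484, 55) [0.076  0.1978]
(465, 283) [0.0781 0.0394]
[-0.12399296  0.14559355]
```

```bash
python3 - <<'E'
import numpy as np
p=np.load('rack.npy')
R=lambda t:np.array([[np.cos(t),-np.sin(t)],[np.sin(t),np.cos(t)]])
S=p[:2]+R(p[2])@np.array([-.0035,.1165]); th=p[2]+.006
p2=np.r_[S-R(th)@np.array([0,.119]),th]; print(p,p2); np.save('rack.npy',p2)
E
python3 go.py -0.03 0.08 0.126 0;  python3 - <<'E'
from h import *
import go
for t in ['top0','scene0','wrist1']:
    c=load(t); im=cv2.imread(f'pics/{t}.png')
    def L(pts):
        pts=[w2p(c,np.r_[go.p[:2]+go.R2@np.array(q[:2]),q[2]]) for q in pts]
        cv2.polylines(im,[np.int32(np.array(pts)*8)],True,(255,0,255),1,cv2.LINE_AA,3)
    L([(-.15,-.36,.0755),(-.15,-.035,.0755),(.082,-.035,.0755),(.082,-.36,.0755)])
    L([(-.08,.039,.074),(-.08,.199,.074),(.08,.199,.074),(.08,.039,.074)])
    L([(.082,.2,.0975),(.082,-.36,.0975)])
    if t=='top0': im=cv2.resize(im[120:270,205:460],None,fx=3.1,fy=3.1)
    if t=='scene0': im=cv2.resize(im[150:440,210:460],None,fx=2,fy=2)
    cv2.imwrite(f'pics/ov_{t}.png',im)
E
```

```text
[0.61268001 0.06030883 0.11738367] [0.61020571 0.05750188 0.12338367]
t 3.0833 rack [-0.0271  0.08  ] z 0.2331 ang -0.2 F rack [-0.3 -0.3  0.6] op 60.2 J [ 2. 27. 87. -0. 65. -5.] tilt [-1.    -0.001  0.   ]
yaw rows total -0.2 | after turn dp mm [107.1  -2.9  -0. ]
| before turn dp mm [107.1  -2.8  -0. ]
```

View pics/ov_top0.png

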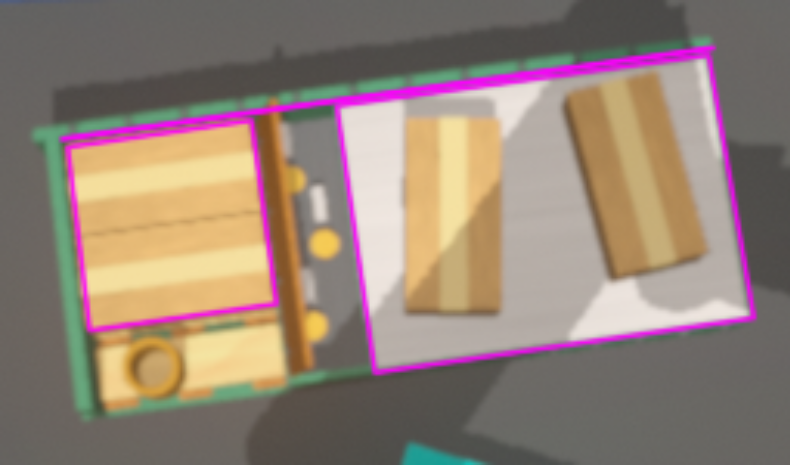

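View pics/ov_scene0.png

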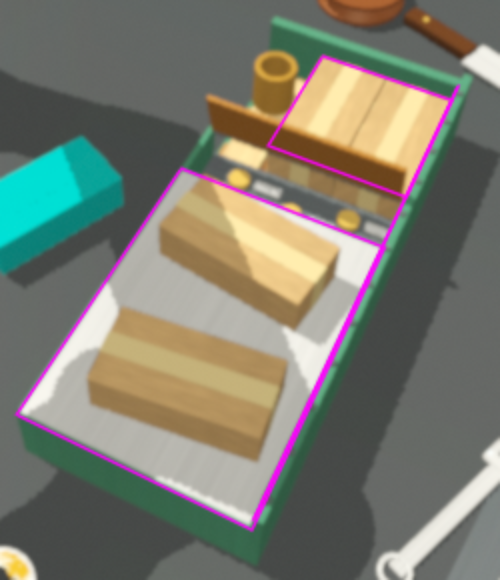

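View pics/ov_wrist1.png

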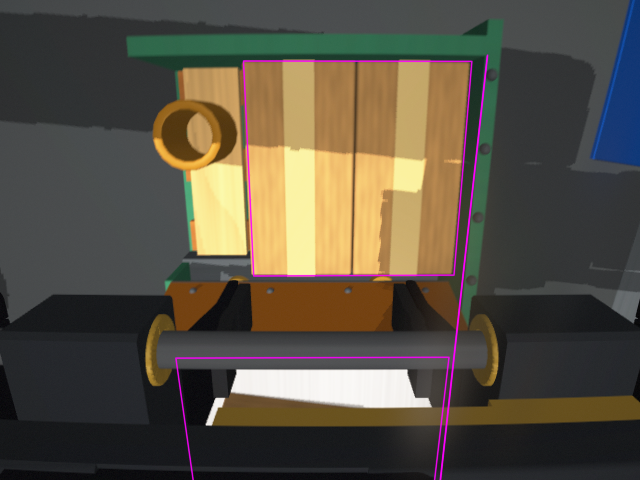

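```bash
python3 -m inch '{"dp":[[12,-3,0],[20,0,0],[20,0,0],[20,0,0],[20,0,0],[15,0,0],[0,0,10],[0,0,15],[0,0,12],[0,0,6],[0,0,6],[0,0,6],[0,0,6],[0,0,6],[0,0,6],[0,0,6],[0,0,6],[0,0,6],[0,0,6],[0,0,3]],"yaw":[0,0,0,0,0,0,0,0,0,0,0,0,0,0,0,0,0,0,0,0]}' 60; python3 go.py 0 0.08 0.126 0; python3 -c "
from h import *
snap('scene','scene2')"
```

```text
time_s: 4.75
position: [0.5826, 0.0321, 0.1265]
tcp_rot: [[0.0, 0.993, 0.117], [-0.0, 0.117, -0.993], [-1.0, 0.0, 0.0]]
force: [0.2, 0.0, 0.2]
opening: 0.692
t 4.75 rack [-0.0305 -0.0218] z 0.1265 ang -0.36 F rack [0.2 0.  0.2] op 60.2 J [ -8.  35.  94.  -0.  51. -15.] tilt [-1.  0.  0.]
yaw rows total -0.36 | after turn dp mm [   0.5   30.5 -101.8]
| before turn dp mm [   0.5   29.9 -102. ]
```

View pics/scene2.png

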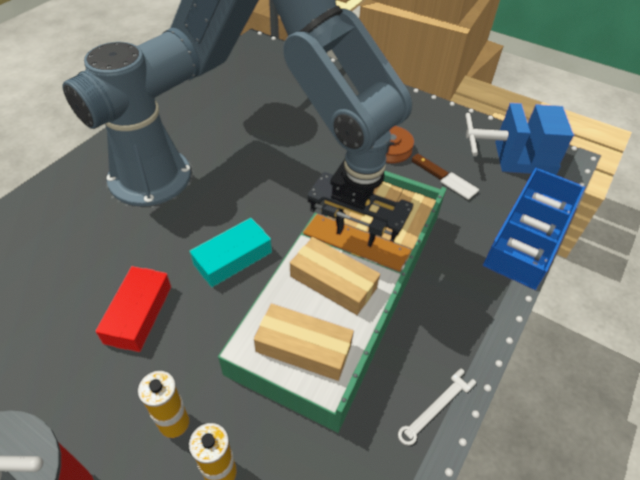

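```bash
python3 -m inch '{"dp":[[-10,0,0],[-25,0,0],[-25,0,0],[-14,0,0],[0,0,0],[0,0,0],[0,0,0],[0,0,0],[0,0,0],[0,0,0],[0,0,0],[0,0,0],[0,0,0],[0,0,0],[0,0,0],[0,0,0],[0,0,0],[0,0,0],[0,0,0],[0,0,0]],"yaw":[0,0,0,0,6.9,6.9,6.9,6.9,6.9,6.9,6.9,6.9,6.9,6.9,6.9,6.9,6.9,0,0,0]}' 35; python3 go.py -0.17 -0.12 0.102 -90; python3 -c "
from h import *
snap('scene','scene3');snap('top','top3');snap('wrist','wrist3')"
```

```text
time_s: 6.47
position: [0.5824, 0.0333, 0.2009]
tcp_rot: [[0.0, 0.125, -0.992], [0.0, -0.992, -0.125], [-1.0, 0.0, -0.0]]
force: [-0.0, 0.8, 0.2]
opening: 0.399
t 6.4667 rack [-0.0306 -0.0206] z 0.2009 ang -89.87 F rack [0.1 0.8 0.2] op 34.7 J [-8. 29. 90.  0. 61. 75.] tilt [-1.  0. -0.]
yaw rows total 0.13 | after turn dp mm [ 98.9  99.4 139.4]
| before turn dp mm [ 98.9  99.  139.7]
```

View pics/scene3.png

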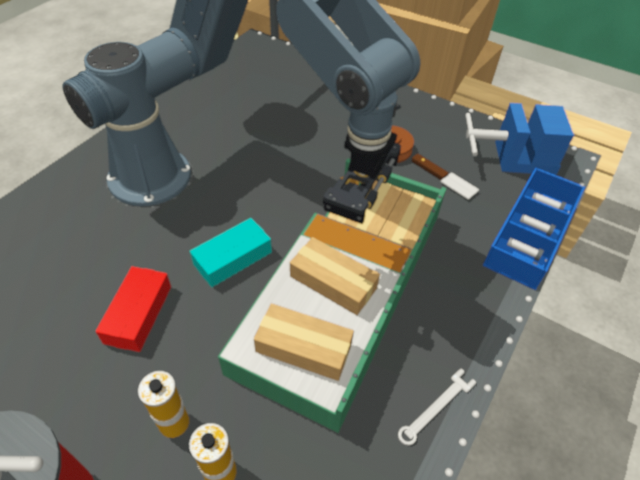

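View pics/top3.png

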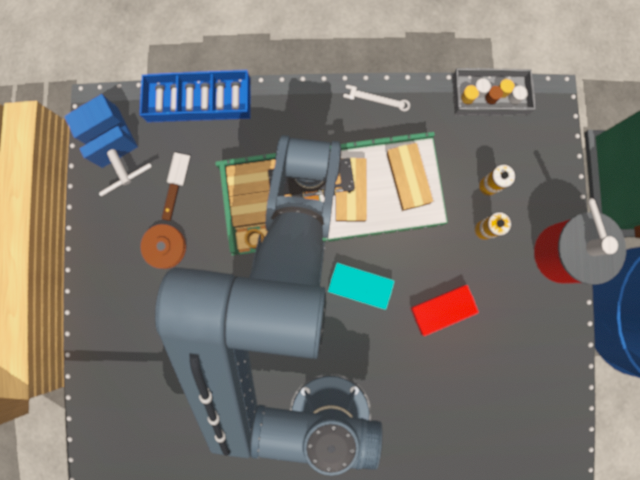

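View pics/wrist3.png

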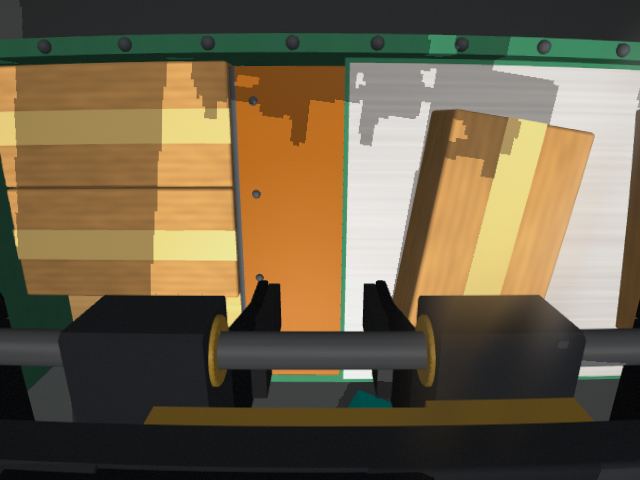

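```bash
python3 -m inch '{"dp":[[0,10,14],[0,19,27],[0,20,28],[0,20,28],[0,20,28],[0,10,14],[0,0,0],[15,0,0],[28,0,0],[28,0,0],[20,0,0],[8,0,0],[0,0,0]],"yaw":[0,0,0,0,0,0,0,0,0,0,0,0,0]}' 40; python3 go.py -0.092 -0.12 0.102 -90; python3 -c "
from h import *
snap('scene','scene4');snap('wrist','wrist4')"
```

```text
time_s: 7.7
position: [0.4563, -0.0815, 0.1]
tcp_rot: [[-0.003, 0.123, -0.992], [0.002, -0.992, -0.123], [-1.0, -0.002, 0.003]]
force: [0.0, -0.1, -0.3]
opening: 0.458
t 7.7 rack [-0.1699 -0.119 ] z 0.1 ang -89.99 F rack [-0.  -0.1 -0.3] op 39.8 J [-24.  31. 112.   0.  37.  59.] tilt [-1.    -0.002  0.003]
yaw rows total 0.01 | after turn dp mm [ -2.    1.  -77.9]
| before turn dp mm [ -2.3   1.  -77.9]
```

View pics/wrist4.png

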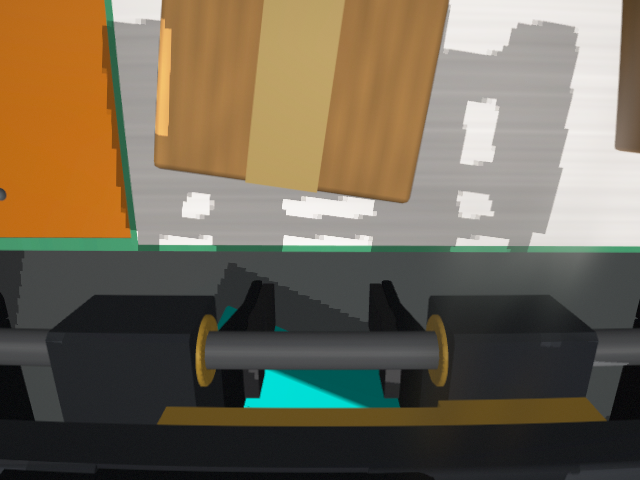

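View pics/scene4.png

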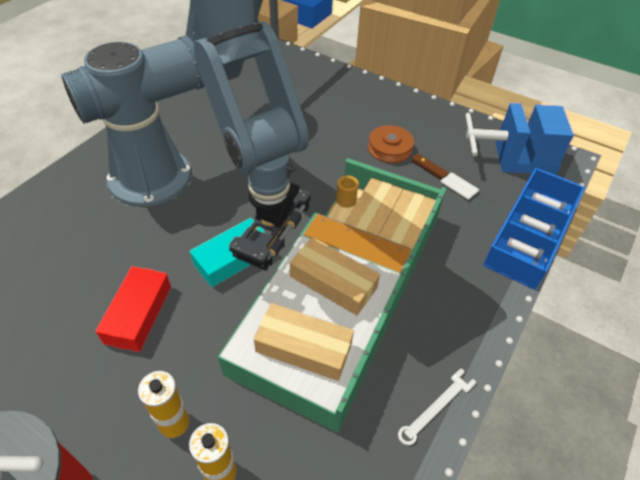

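```bash
python3 -m inch '{"dp":[[0,-6,-12],[0,0,-12],[0,0,-7],[0,0,-6],[0,0,-5],[0,0,-5],[0,0,-5],[0,0,-5],[0,0,-5],[0,0,-5],[0,0,-4],[0,0,-3],[0,0,-2],[0,0,0]],"yaw":[0,0,0,0,0,0,0,0,0,0,0,0,0,0]}'; python3 go.py -0.088 -0.114 0.102 -90; python3 -c "
from h import *
snap('scene','scene5');snap('wrist','wrist5')"
```

```text
time_s: 8.97
position: [0.5321, -0.067, 0.1015]
tcp_rot: [[0.001, 0.123, -0.992], [-0.0, -0.992, -0.123], [-1.0, 0.0, -0.001]]
force: [-1.3, -0.7, 1.3]
opening: 0.464
t 8.9667 rack [-0.0928 -0.114 ] z 0.1015 ang -90.03 F rack [-1.4 -0.5  1.3] op 40.4 J [-19.  35. 101.   0.  44.  64.] tilt [-1.     0.    -0.001]
yaw rows total -0.03 | after turn dp mm [-0.5  0.  -4.8]
| before turn dp mm [-0.5  0.  -4.8]
```

View pics/wrist5.png

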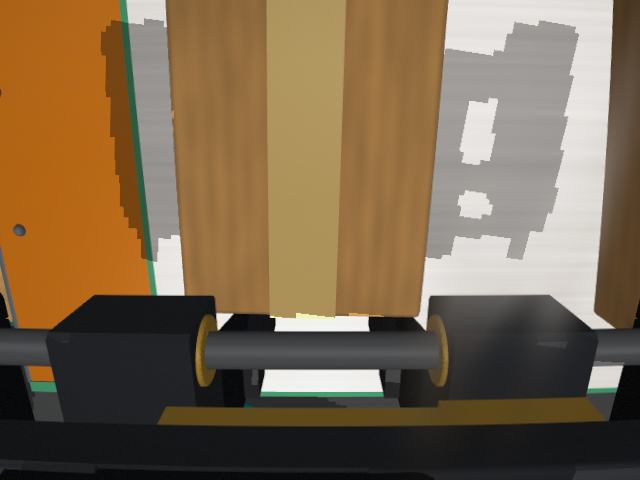

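View pics/scene5.png

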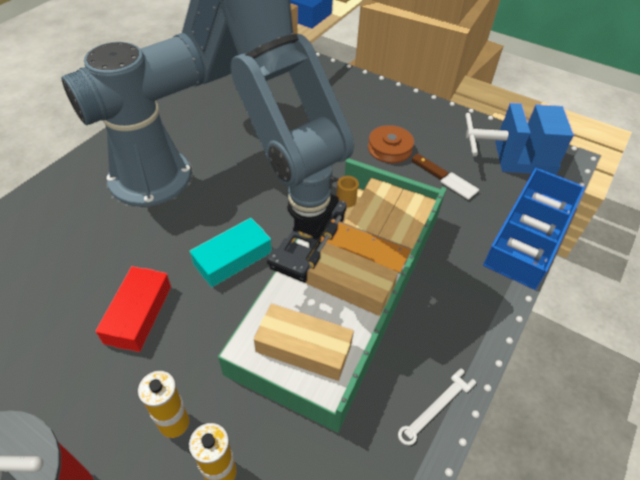

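```bash
python3 -m inch '{"dp":[[0,0,-1.5],[0,0,-1.5],[0,0,0]],"yaw":[0,0,0]}' >/dev/null; python3 go.py;  python3 -m inch '{"dp":[[0,0,-1],[0,0,-1],[0,0,0]],"yaw":[0,0,0]}'>/dev/null; python3 go.py
```

```text
t 9.3167 rack [-0.0905 -0.1138] z 0.1015 ang -90.04 F rack [-2.4 -1.4  0.9] op 40.2 J [-19.  35. 101.   0.  44.  64.] tilt [-1. -0. -0.]
t 9.5667 rack [-0.0904 -0.1137] z 0.1015 ang -90.02 F rack [-6.5 -1.4  3.3] op 40.0 J [-19.  35. 101.  -0.  44.  64.] tilt [-1.    -0.001  0.004]
```

```bash
python3 -m inch '{"dp":[[0,0,-1],[0,0,-1],[0,0,0]],"yaw":[0,0,0]}' >/dev/null; python3 go.py; python3 -c "
from h import *
snap('scene','scene6');snap('top','top6')
for t in ['scene6','top6']:
    im=cv2.imread(f'pics/{t}.png')
    im=cv2.resize(im[120:270,205:460],None,fx=3.1,fy=3.1) if 'top' in t else cv2.resize(im[150:440,210:460],None,fx=2,fy=2)
    cv2.imwrite(f'pics/{t}z.png',im)
"
```

```text
t 9.8167 rack [-0.0903 -0.1137] z 0.1015 ang -90.01 F rack [-10.8  -4.2   6.2] op 39.9 J [-19.  35. 101.  -0.  45.  64.] tilt [-1.    -0.001  0.008]
```

View pics/scene6z.png

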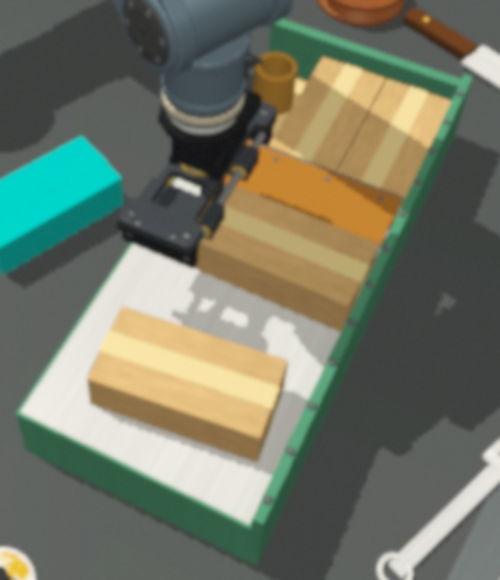

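View pics/top6z.png

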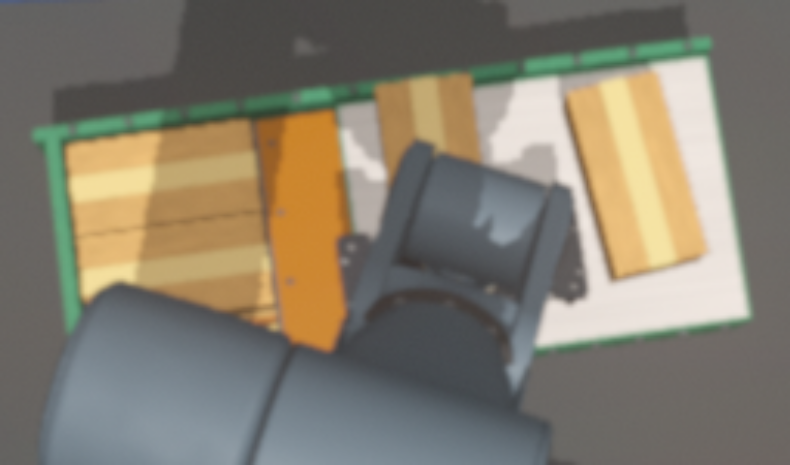

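```bash
python3 - <<'E'
from h import *; from go import R2,p
c=load('top0')
for q in [(504,175),(500,222)]:
    w=p2w(c,*q,.162); print(q,np.round(R2.T@(w[:2]-p[:2]),4))
Z=lambda u,v:(205+u/3.1,120+v/3.1)
for q in [(568,97),(657,73),(706,250),(613,277)]:
    w=p2w(c,*Z(*q),.1255); print(q,np.round(R2.T@(w[:2]-p[:2]),4))
E
python3 -m inch '{"dp":[[0,0,15],[0,0,30],[0,0,30],[0,10,8],[0,25,0],[0,30,0],[0,30,0],[0,30,0],[0,25,0],[0,10,0],[0,0,0]],"yaw":[0,0,0,0,0,0,0,0,0,0,0]}'>/dev/null; python3 go.py -.092 -.275 .1015 -90
python3 -c "
from h import *
snap('wrist','wrist7')"
```

```text
(504, 175) [-0.0595 -0.5042]
(500, 222) [-0.1758 -0.472 ]
(568, 97) [ 0.0489 -0.2264]
(657, 73) [ 0.059  -0.3036]
(706, 250) [-0.0941 -0.3192]
(613, 277) [-0.1054 -0.2393]
t 10.8333 rack [-0.1684 -0.2768] z 0.1017 ang -90.21 F rack [ 0.3  1.4 -0.1] op 40.1 J [-39.  35. 102.   0.  43.  45.] tilt [-1.     0.003 -0.003]
yaw rows total -0.21 | after turn dp mm [  0.2  -1.8 -76.4]
| before turn dp mm [  0.5  -2.1 -76.4]
```

View pics/wrist7.png

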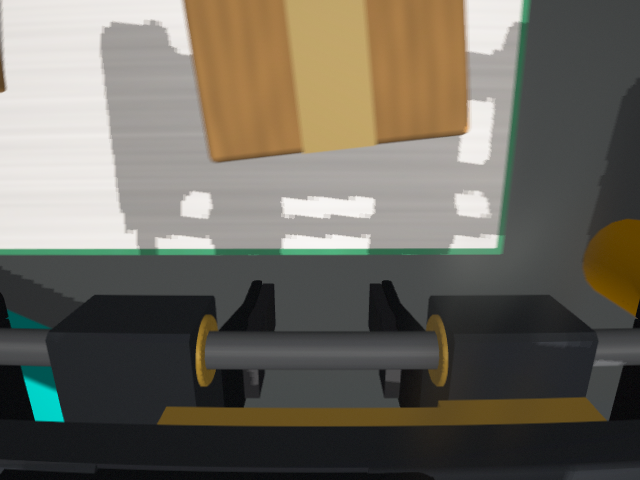

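```bash
python3 -m inch '{"dp":[[0,0,-12],[0,0,-14],[0,0,-8],[0,0,-6],[0,0,-5],[0,0,-5],[0,0,-5],[0,0,-5],[0,0,-5],[0,0,-4],[0,0,-3],[0,0,-2],[0,0,0]],"yaw":[-0.2,0,0,0,0,0,0,0,0,0,0,0,0]}' >/dev/null; python3 go.py;  python3 -m inch '{"dp":[[0,0,-1.5],[0,0,-1.5],[0,0,0]],"yaw":[0,0,0]}'>/dev/null; python3 go.py; python3 -c "
from h import *
snap('wrist','wrist8')"
```

```text
t 11.9667 rack [-0.0951 -0.2737] z 0.1015 ang -89.85 F rack [-1.4  0.7 -0.3] op 39.9 J [-33.  38.  93.   0.  49.  50.] tilt [-1.     0.    -0.001]
t 12.2167 rack [-0.0924 -0.2737] z 0.1015 ang -89.85 F rack [-1.3  0.1 -1. ] op 40.2 J [-33.  38.  92.   0.  49.  50.] tilt [-1.     0.    -0.001]
```

View pics/wrist8.png

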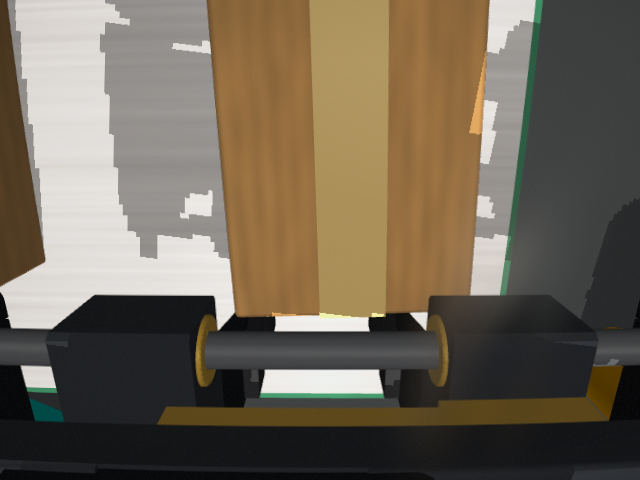

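```bash
python3 -m inch '{"dp":[[0,0,-1],[0,0,-1],[0,0,0]],"yaw":[0,0,0]}' >/dev/null; python3 go.py;  python3 -m inch '{"dp":[[0,0,-1],[0,0,-1],[0,0,0]],"yaw":[0,0,0]}'>/dev/null; python3 go.py; python3 -m inch '{"dp":[[0,0,-1],[0,0,-1],[0,0,0]],"yaw":[0,0,0]}'>/dev/null; python3 go.py
```

```text
t 12.5167 rack [-0.092  -0.2732] z 0.1014 ang -89.79 F rack [-5.   0.   1.4] op 40.0 J [-33.  38.  92.  -0.  50.  50.] tilt [-1.    -0.001  0.003]
t 12.7667 rack [-0.0917 -0.2726] z 0.1014 ang -89.74 F rack [-8.   0.3  4.7] op 40.2 J [-33.  38.  92.  -0.  50.  50.] tilt [-1.    -0.003  0.007]
t 13.0167 rack [-0.0914 -0.272 ] z 0.1014 ang -89.69 F rack [-12.    0.5   7.2] op 40.2 J [-33.  38.  92.  -0.  50.  50.] tilt [-1.    -0.004  0.01 ]
```

```bash
python3 -m inch '{"dp":[[0,0,10],[0,0,10],[-20,0,0],[-25,0,0],[-20,0,0],[-10,0,0],[0,0,0],[0,0,0],[0,0,0],[0,0,0],[0,0,0],[0,0,0],[0,0,0],[0,0,0],[0,0,0],[0,0,0],[0,0,0],[0,0,0],[0,0,0],[0,0,0]],"yaw":[0,0,0,0,0,0,-6.9,-6.9,-6.9,-6.9,-6.9,-6.9,-6.9,-6.9,-6.9,-6.9,-6.9,-6.9,-6.9,0]}' 80 >/dev/null
python3 - <<'E'
import numpy as np
p=np.load('rack.npy');np.save('rack_old.npy',p)
R=lambda t:np.array([[np.cos(t),-np.sin(t)],[np.sin(t),np.cos(t)]])
a=np.array([-.09,-.06]); S=p[:2]+R(p[2])@a; th=p[2]-.0066
p2=np.r_[S-R(th)@a,th]; print(p2); np.save('rack.npy',p2)
E
python3 go.py 0 -.19 .1015 0
python3 - <<'E'
from h import *
snap('top','top9');snap('scene','scene9'); snap('wrist','wrist9')
import go
def mk(im,c):
    def L(pts):
        pts=[w2p(c,np.r_[go.p[:2]+go.R2@np.array(q[:2]),q[2]]) for q in pts]
        cv2.polylines(im,[np.int32(np.array(pts)*8)],True,(255,0,255),1,cv2.LINE_AA,3)
    L([(-.15,-.36,.0755),(-.15,-.035,.0755),(.082,-.035,.0755),(.082,-.36,.0755)])
    L([(-.08,.039,.074),(-.08,.199,.074),(.08,.199,.074),(.08,.039,.074)])
    L([(.082,.2,.0975),(.082,-.36,.0975)])
for t in ['top9','scene9','wrist9']:
    im=cv2.imread(f'pics/{t}.png'); mk(im,load(t))
    if 'top' in t: im=cv2.resize(im[120:270,205:460],None,fx=3.1,fy=3.1)
    if 'scene' in t: im=cv2.resize(im[150:440,210:460],None,fx=2,fy=2)
    cv2.imwrite(f'pics/{t}z.png',im)
E
```

```text
[0.61067001 0.0569596  0.11678367]
t 14.6833 rack [-0.1052 -0.2739] z 0.1762 ang 0.33 F rack [ 0.   0.1 -0.4] op 79.9 J [-34.  31.  91.   0.  57. -41.] tilt [-1.     0.001  0.   ]
yaw rows total 0.33 | after turn dp mm [ 74.7 105.2 -83.9]
| before turn dp mm [ 74.8 105.7 -83.3]
```

View pics/top9z.png

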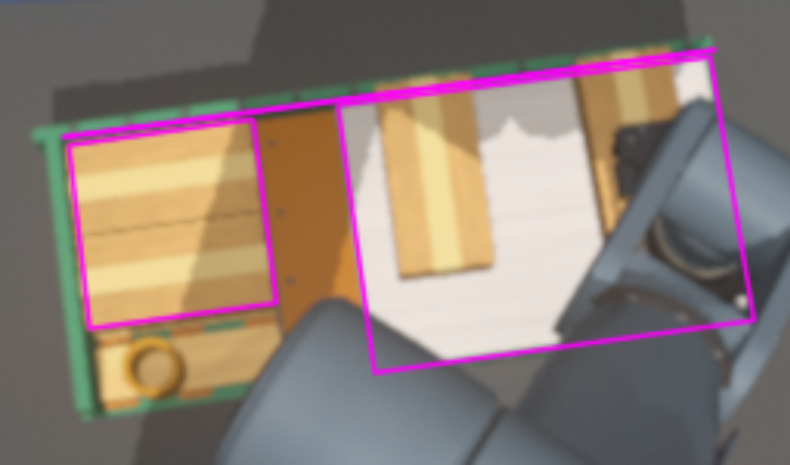

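View pics/scene9z.png

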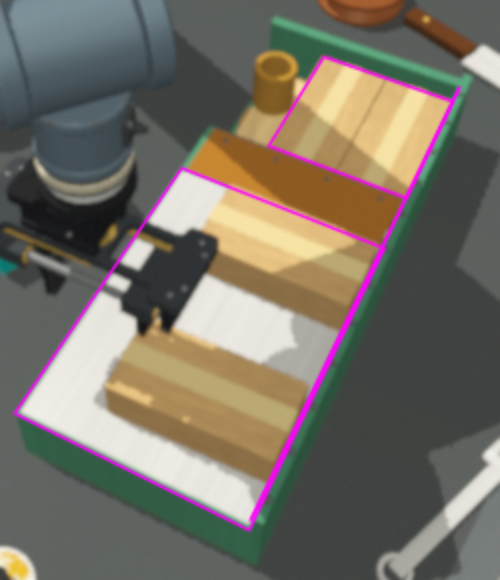

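View pics/wrist9z.png

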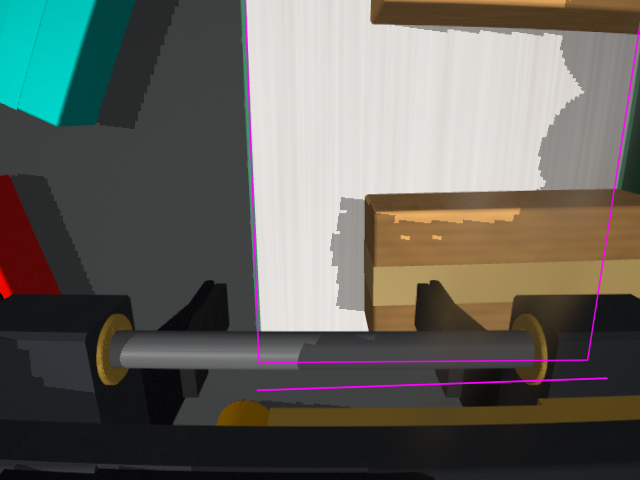

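```bash
python3 - <<'E'
from h import *; from go import R2,p
c=load('top9')
Z=lambda u,v:(205+u/3.1,120+v/3.1)
for q in [(402,278),(493,266),(473,80),(377,92),(578,78),(604,235)]:
    w=p2w(c,*Z(*q),.1255); print(q,np.round(R2.T@(w[:2]-p[:2]),4))
c=load('wrist9')
for q in [(372,195),(600,191),(371,22),(620,31)]:
    w=p2w(c,*q,.1255 if q[1]>100 else .0755); print(q,np.round(R2.T@(w[:2]-p[:2]),4))
E
```

```text
(402, 278) [-0.0817 -0.0681]
(493, 266) [-0.082  -0.1432]
(473, 80) [ 0.0748 -0.1493]
(377, 92) [ 0.0754 -0.069 ]
(578, 78) [ 0.0649 -0.2363]
(604, 235) [-0.0688 -0.2374]
(372, 195) [-0.0819 -0.2338]
(600, 191) [ 0.0328 -0.2311]
(371, 22) [-0.0793 -0.1457]
(620, 31) [ 0.0643 -0.1467]
```

```bash
python3 -m inch '{"dp":[[0,15,-12],[0,25,-20],[0,25,-20],[0,25,-20],[0,15,-12],[0,0,0],[15,0,0],[22,0,0],[22,0,0],[11,0,0],[4,0,0],[0,0,0]],"yaw":[0.3,0,0,0,0,0,0,0,0,0,0,0]}'>/dev/null; python3 go.py 0.0 -.165 .1015 0
```

```text
t 15.8333 rack [-0.0013 -0.1899] z 0.1015 ang -0.13 F rack [ 0.6 -0.1  0.3] op 80.0 J [-22.  41.  85.  -0.  54. -28.] tilt [-1.    -0.002 -0.001]
yaw rows total -0.13 | after turn dp mm [  0.    1.3 -24.9]
| before turn dp mm [  0.    1.2 -24.9]
```

```bash
python3 -m inch '{"dp":[[0,1,-10],[0,0,-10],[0,0,-6],[0,0,-5],[0,0,-5],[0,0,-6],[0,0,-7],[0,0,-8],[0,0,-8],[0,0,-8],[0,0,-8],[0,0,-8],[0,0,-8],[0,0,-8],[0,0,-8],[0,0,-8],[0,0,-6],[0,0,-4],[0,0,0]],"yaw":[0,0,0,0,0,0,0,0,0,0,0,0,0,0,0,0,0,0,0]}'>/dev/null; python3 go.py 0.0 .1 .1015 0; python3 -c "
from h import *
snap('wrist','wrist10');snap('scene','scene10')"
```

```text
t 17.4167 rack [ 0.0011 -0.0578] z 0.1029 ang -0.04 F rack [-0.1 -1.7  0.6] op 80.2 J [-10.  39.  89.   0.  52. -17.] tilt [-1.     0.001 -0.   ]
yaw rows total -0.04 | after turn dp mm [   1.4   -1.1 -157.8]
| before turn dp mm [   1.4   -1.2 -157.8]
```

View pics/wrist10.png

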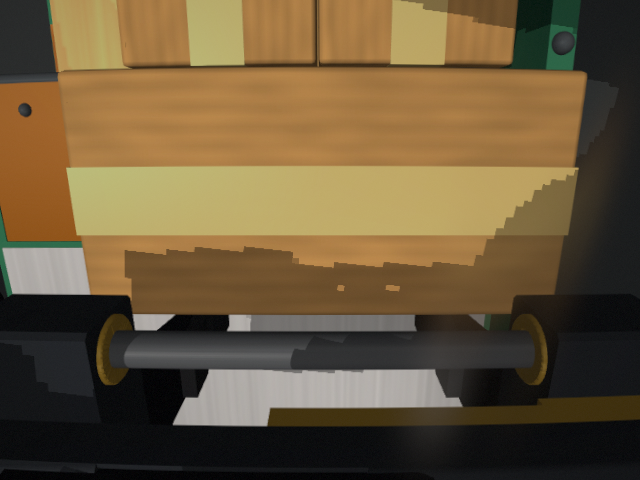

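View pics/scene10.png

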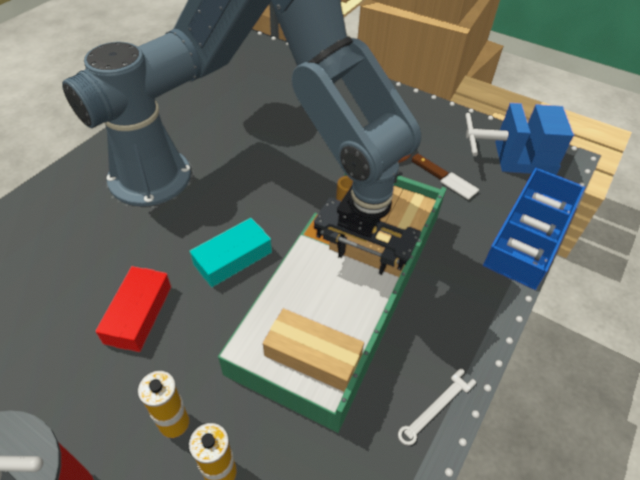

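```bash
python3 -m inch '{"dp":[[0.5,0,-4],[0.5,0,-6],[0,0,-8],[0,0,-8],[0,0,-8],[0,0,-8],[0,0,-8],[0,0,-8],[0,0,-8],[0,0,-8],[0,0,-6],[0,0,-4],[0,0,0]],"yaw":[0,0,0,0,0,0,0,0,0,0,0,0,0]}'>/dev/null; python3 go.py 0.0 .1 .1015 0; python3 -c "
from h import *
snap('wrist','wrist11')"
```

```text
t 18.6 rack [0.0006 0.0268] z 0.1013 ang -0.02 F rack [-0.2  0.3  0.2] op 79.7 J [-3. 39. 90.  0. 51. -9.] tilt [-1.    -0.001 -0.001]
yaw rows total -0.02 | after turn dp mm [ -0.2  -0.6 -73.2]
| before turn dp mm [ -0.1  -0.6 -73.2]
```

View pics/wrist11.png

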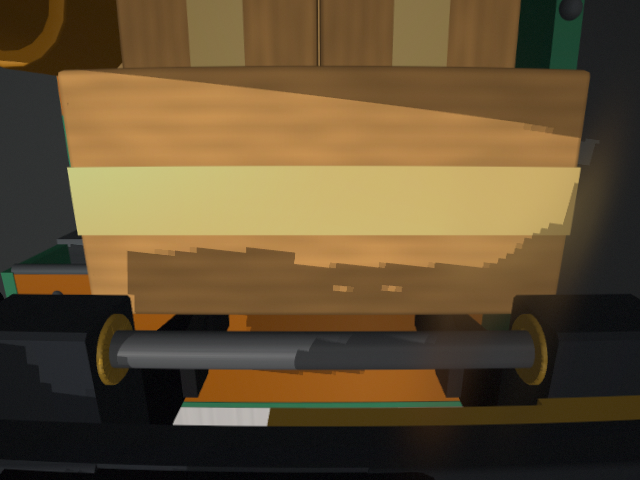

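```bash
python3 -m inch '{"dp":[[0,0,-4],[0,0,-6],[0,0,-8],[0,0,-8],[0,0,-8],[0,0,-8],[0,0,-8],[0,0,-7],[0,0,-6],[0,0,-4],[0,0,-2],[0,0,0]],"yaw":[0,0,0,0,0,0,0,0,0,0,0,0]}'>/dev/null; python3 go.py 0.0 .108 .1015 0; python3 -c "
from h import *
snap('wrist','wrist12')"
```

```text
t 19.65 rack [0.001  0.0951] z 0.1016 ang -0.05 F rack [0.1 0.1 1. ] op 80.0 J [ 4. 39. 89.  0. 52. -3.] tilt [-1.     0.    -0.001]
yaw rows total -0.05 | after turn dp mm [  0.1  -1.  -12.9]
| before turn dp mm [  0.1  -1.  -12.9]
```

View pics/wrist12.png

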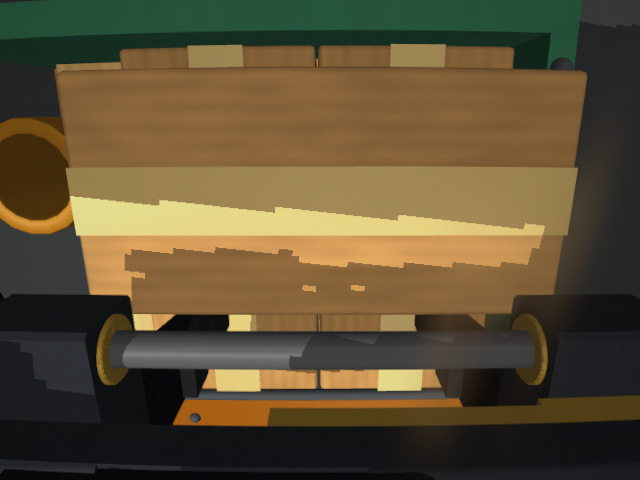

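```bash
python3 -m inch '{"dp":[[0,0,-2],[0,0,-2],[0,0,-2],[0,0,0]],"yaw":[0,0,0,0]}'>/dev/null; python3 go.py; python3 -m inch '{"dp":[[0,0,-1],[0,0,-1],[0,0,0]],"yaw":[0,0,0]}'>/dev/null; python3 go.py;python3 -m inch '{"dp":[[0,0,-1],[0,0,-1],[0,0,0]],"yaw":[0,0,0]}'>/dev/null; python3 go.py
```

```text
t 20.0333 rack [0.0011 0.1003] z 0.1016 ang -0.07 F rack [-0.5 -2.5  0.4] op 80.0 J [ 4. 39. 89.  0. 52. -2.] tilt [-1.  0. -0.]
t 20.2833 rack [0.0011 0.1023] z 0.1016 ang -0.06 F rack [-0.5 -2.5  1.4] op 80.1 J [ 5. 39. 89. -0. 52. -2.] tilt [-1.  0.  0.]
t 20.5333 rack [0.0011 0.1044] z 0.1016 ang -0.05 F rack [-0.3 -2.4  0.8] op 80.0 J [ 5. 39. 89.  0. 52. -2.] tilt [-1.  0. -0.]
```

```bash
for i in 1 2; do :; done; python3 -m inch '{"dp":[[0,0,-1],[0,0,-1],[0,0,0]],"yaw":[0,0,0]}'>/dev/null; python3 go.py; python3 -m inch '{"dp":[[0,0,-1],[0,0,-0.5],[0,0,0]],"yaw":[0,0,0]}'>/dev/null; python3 go.py
```

```text
t 20.7833 rack [0.0011 0.1064] z 0.1016 ang -0.06 F rack [-0.4 -3.   0.1] op 80.0 J [ 5. 39. 89.  0. 52. -2.] tilt [-1.  0. -0.]
t 21.0333 rack [0.0011 0.1079] z 0.1016 ang -0.05 F rack [-0.3 -2.8  1.9] op 80.2 J [ 5. 39. 89.  0. 52. -2.] tilt [-1.  0. -0.]
```

```bash
python3 -m inch '{"dp":[[0,0,-1],[0,0,-0.5],[0,0,0]],"yaw":[0,0,0]}'>/dev/null; python3 go.py; python3 -m inch '{"dp":[[0,0,-1],[0,0,-0.5],[0,0,0]],"yaw":[0,0,0]}'>/dev/null; python3 go.py;python3 -c "
from h import *
snap('wrist','wrist13')"
```

```text
t 21.2833 rack [0.0011 0.1093] z 0.1016 ang -0.06 F rack [-0.  -3.3  1.4] op 80.0 J [ 5. 40. 89.  0. 52. -1.] tilt [-1.  0. -0.]
t 21.5333 rack [0.0013 0.1097] z 0.1016 ang 0.06 F rack [-0.1 -6.   0.9] op 79.9 J [ 5. 40. 89. -0. 52. -1.] tilt [-1.     0.001  0.002]
```

View pics/wrist13.png

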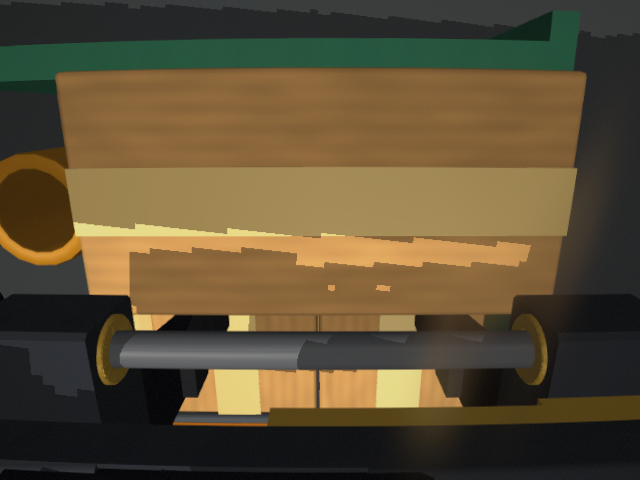

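```bash
python3 -m inch '{"dp":[[0,0,-1],[0,0,-1],[0,0,0]],"yaw":[0,0,0]}'>/dev/null; python3 go.py; python3 -m inch '{"dp":[[0,0,-1],[0,0,-1],[0,0,-1],[0,0,0]],"yaw":[0,0,0,0]}'>/dev/null; python3 go.py
```

```text
t 21.8333 rack [0.0015 0.1098] z 0.1017 ang 0.13 F rack [  0.3 -11.7   1.6] op 79.7 J [ 5. 40. 89. -0. 52. -1.] tilt [-1.     0.001  0.005]
t 22.1667 rack [0.0015 0.11  ] z 0.102 ang 0.15 F rack [ -2.  -19.6   3.4] op 80.0 J [ 6. 40. 89. -1. 52. -1.] tilt [-1.    0.    0.01]
```

```bash
python3 -m inch '{"dp":[[0,0,6],[0,0,12],[0,0,12],[-20,0,10],[-30,0,0],[-30,0,0],[-20,0,0],[0,0,0]],"yaw":[0,0,0,0,0,0,0,0]}'>/dev/null; python3 go.py 0 -.285 0.176 0; python3 - <<'E'
from h import *
snap('wrist','wrist14');snap('scene','scene14')
E
```

```text
t 22.8333 rack [0.0039 0.0755] z 0.2064 ang -0.07 F rack [1.2 1.1 0.4] op 80.0 J [ 2. 31. 85.  0. 63. -5.] tilt [-1.    0.01 -0.  ]
yaw rows total -0.07 | after turn dp mm [ 30.4  -3.9 360.5]
| before turn dp mm [ 30.3  -3.8 360.5]
```

View pics/wrist14.png

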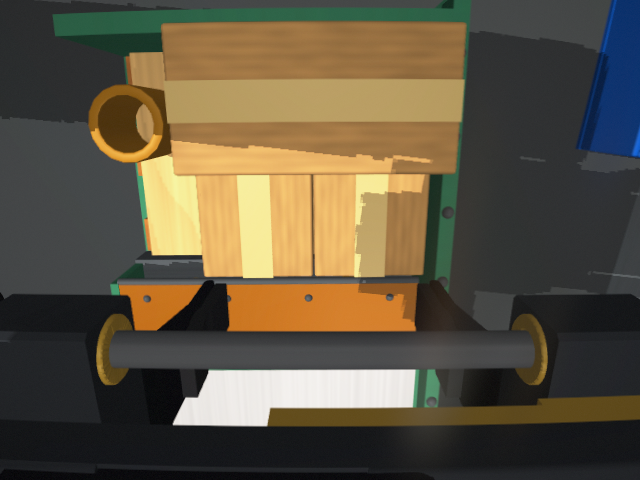

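View pics/scene14.png

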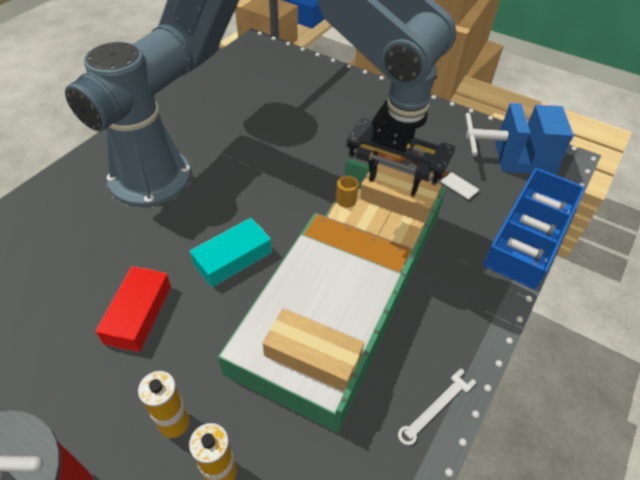

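```bash
python3 - <<'E'
from h import *; from go import R2,p
c=load('wrist14')
def r(q,z):
    w=p2w(c,*q,z); print(q,np.round(R2.T@(w[:2]-p[:2]),4))
for q in [(174,173),(458,172),(465,25),(163,26)]: r(q,.124)
for q in [(427,276),(204,276)]: r(q,.074)
for q in [(467,40),(437,277),(442,230)]: r(q,.0975)
im=cv2.imread('pics/wrist14.png')[0:300,380:520];cv2.imwrite('pics/w14z.png',cv2.resize(im,None,fx=2,fy=2))
im=cv2.imread('pics/scene14.png')[150:270,300:460];cv2.imwrite('pics/s14z.png',cv2.resize(im,None,fx=4,fy=4))
E
```

```text
(174, 173) [-0.0791  0.1226]
(458, 172) [0.0802 0.1228]
(465, 25) [0.0779 0.1992]
(163, 26) [-0.0784  0.1987]
(427, 276) [0.081  0.0407]
(204, 276) [-0.0816  0.0414]
(467, 40) [0.0884 0.1964]
(437, 277) [0.0812 0.0491]
(442, 230) [0.0819 0.0818]
```

View pics/w14z.png

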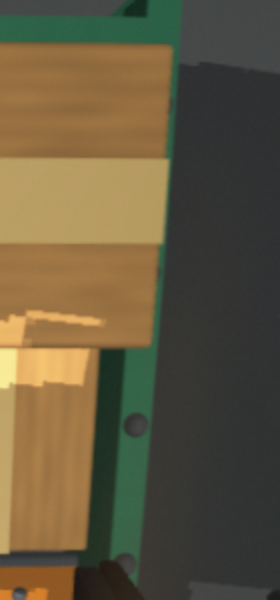

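View pics/s14z.png

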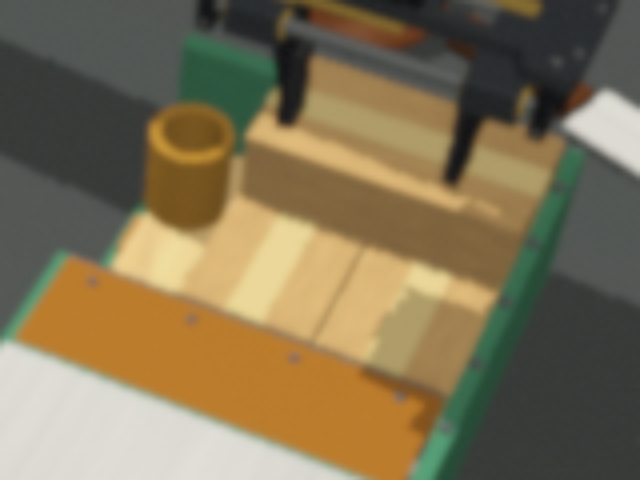

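```bash
python3 -m inch '{"dp":[[0,-3,10],[0,0,20],[0,0,28],[0,0,28],[0,0,28],[0,0,28],[0,0,28],[0,0,28],[0,0,28],[0,0,28],[0,0,28],[0,0,28],[0,0,28],[0,0,28],[0,0,28],[0,0,20],[0,0,18],[0,0,8],[0,0,0]],"yaw":[0,0,0,0,0,0,0,0,0,0,0,0,0,0,0,0,0,0,0]}'>/dev/null; python3 go.py 0 -.343 0.1015 0; python3 - <<'E'
from h import *
snap('wrist','wrist15');snap('top','top15')
im=cv2.imread('pics/top15.png'); cv2.imwrite('pics/top15z.png',cv2.resize(im[120:270,205:460],None,fx=3.1,fy=3.1))
E
```

```text
t 24.5167 rack [-0.004  -0.3662] z 0.1993 ang -0.21 F rack [-0.  -0.4 -0. ] op 79.9 J [-34.  40.  69.  -0.  72. -41.] tilt [-1.    -0.002 -0.002]
yaw rows total -0.21 | after turn dp mm [ 97.8   4.  -23.2]
| before turn dp mm [ 97.8   4.2 -23.1]
```

View pics/wrist15.png

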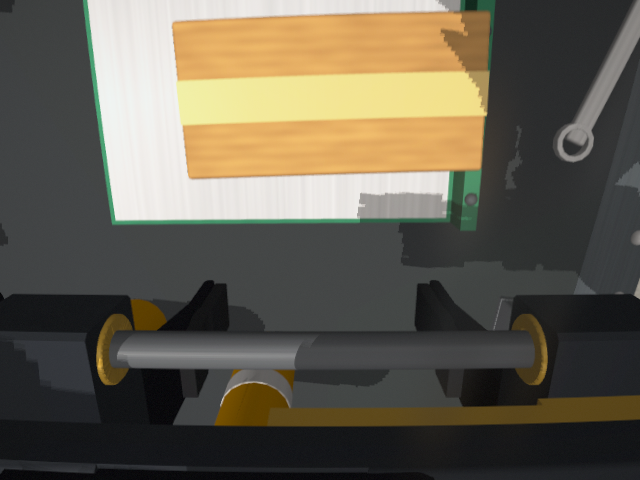

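View pics/top15z.png

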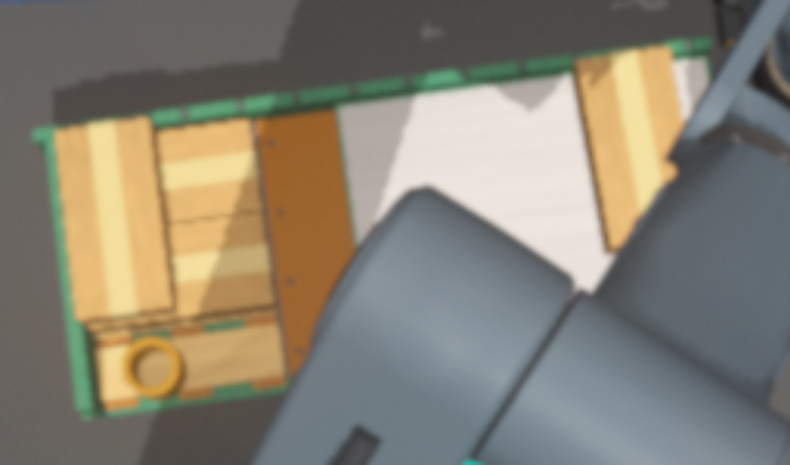

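```bash
python3 - <<'E'
from h import *; from go import R2,p
c=load('wrist15')
for q in [(188,178),(482,170),(489,13),(174,22)]:
    w=p2w(c,*q,.1255); print(q,np.round(R2.T@(w[:2]-p[:2]),4))
E
python3 -m inch '{"dp":[[0,4,-12],[10,0,0],[25,0,0],[30,0,0],[25,0,0],[8,0,0],[0,0,0]],"yaw":[0,0,0,0,0,0,0]}'>/dev/null; python3 go.py 0 -.343 0.1015 0
```

```text
(188, 178) [-0.0778 -0.3206]
(482, 170) [ 0.0813 -0.3167]
(489, 13) [ 0.078  -0.2387]
(174, 22) [-0.0786 -0.2425]
t 25.2 rack [ 0.     -0.3493] z 0.1001 ang 0.04 F rack [-0.3 -0.1  0.6] op 79.8 J [-33.  46.  74.   0.  61. -40.] tilt [-1.    -0.005 -0.005]
yaw rows total 0.04 | after turn dp mm [-1.4 -0.  -6.3]
| before turn dp mm [-1.4 -0.  -6.3]
```

```bash
python3 -m inch '{"dp":[[-1,0,-9],[0,0,-7],[0,0,-5],[0,0,-4],[0,0,-4],[0,0,-5],[0,0,-6],[0,0,-8],[0,0,-8],[0,0,-8],[0,0,-8],[0,0,-8],[0,0,-8],[0,0,-8],[0,0,-8],[0,0,-8],[0,0,-8],[0,0,-8],[0,0,-8],[0,0,-6]],"yaw":[0,0,0,0,0,0,0,0,0,0,0,0,0,0,0,0,0,0,0,0]}'>/dev/null; python3 go.py 0.0 .02 .1015 0; python3 -c "
from h import *
snap('wrist','wrist16')"
```

```text
t 26.8667 rack [ 0.0022 -0.2122] z 0.1065 ang -0.04 F rack [-2.3 -5.1  3.7] op 79.9 J [-23.  41.  83.  -0.  55. -30.] tilt [-1.     0.002  0.004]
yaw rows total -0.04 | after turn dp mm [   5.    -2.2 -232.2]
| before turn dp mm [   3.9   -2.4 -232.2]
```

View pics/wrist16.png

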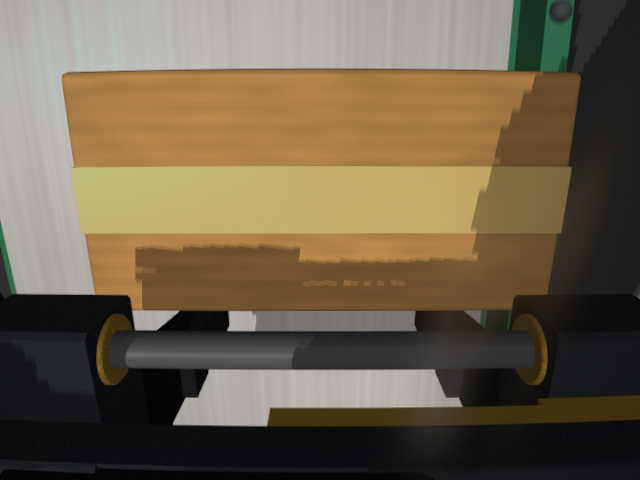

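```bash
python3 -m inch '{"dp":[[1,0,-4],[1,0,-6],[1,0,-8],[1,0,-8],[0,0,-8],[0,0,-8],[0,0,-8],[0,0,-8],[0,0,-8],[0,0,-8],[0,0,-8],[0,0,-8],[0,0,-8],[0,0,-8],[0,0,-8],[0,0,-8],[0,0,-8],[0,0,-6],[0,0,-4],[0,0,0]],"yaw":[0,0,0,0,0,0,0,0,0,0,0,0,0,0,0,0,0,0,0,0]}'>/dev/null; python3 go.py 0.0 .02 .1015 0; python3 -c "
from h import *
snap('wrist','wrist17')"
```

```text
t 28.5833 rack [ 0.0013 -0.0685] z 0.1002 ang -0.03 F rack [ 0.2 -0.4  0.7] op 79.9 J [-11.  40.  89.   0.  52. -18.] tilt [-1.    -0.001 -0.002]
yaw rows total -0.03 | after turn dp mm [ -1.3  -1.3 -88.5]
| before turn dp mm [ -1.2  -1.4 -88.5]
```

View pics/wrist17.png

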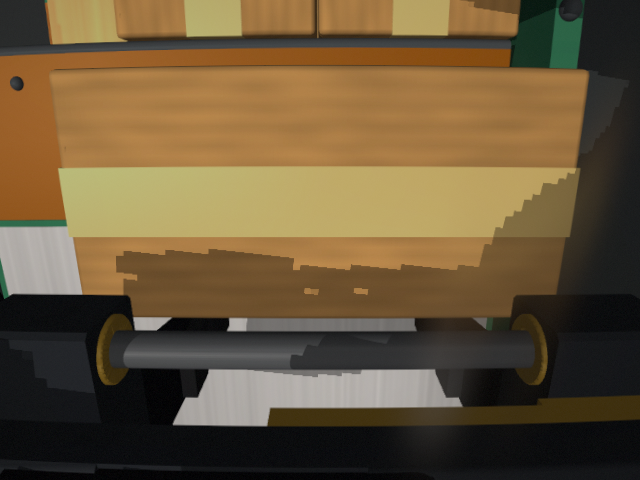

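```bash
python3 -m inch '{"dp":[[-1,0,-4],[0,0,-6],[0,0,-8],[0,0,-8],[0,0,-8],[0,0,-8],[0,0,-8],[0,0,-8],[0,0,-7],[0,0,-6],[0,0,-5],[0,0,-4],[0,0,-3],[0,0,-2],[0,0,0]],"yaw":[0,0,0,0,0,0,0,0,0,0,0,0,0,0,0]}'>/dev/null; python3 go.py 0.0 .029 .1015 0; python3 -c "
from h import *
snap('wrist','wrist18')"
```

```text
t 29.8833 rack [0.0018 0.0152] z 0.1015 ang -0.06 F rack [-0.4  0.2  0.9] op 79.8 J [ -4.  39.  90.   0.  51. -10.] tilt [-1.    -0.    -0.001]
yaw rows total -0.06 | after turn dp mm [  0.   -1.8 -13.8]
| before turn dp mm [  0.1  -1.9 -13.8]
```

View pics/wrist18.png

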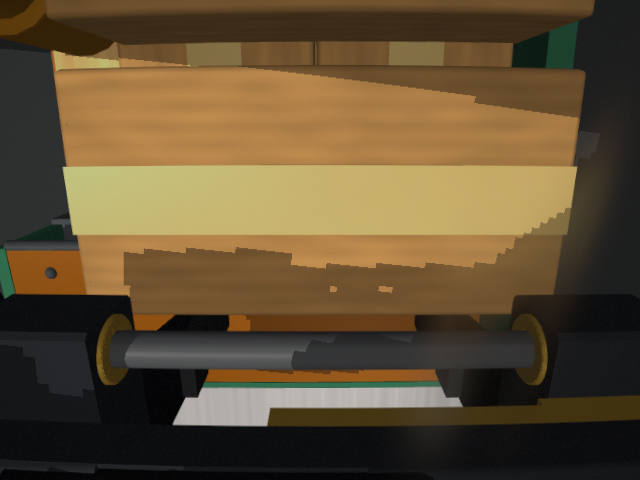

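```bash
python3 -m inch '{"dp":[[0,0,-2],[0,0,-3],[0,0,-3],[0,0,-2],[0,0,-2],[0,0,0]],"yaw":[0,0,0,0,0,0]}'>/dev/null; python3 go.py; python3 -m inch '{"dp":[[0,0,-1],[0,0,-1],[0,0,0]],"yaw":[0,0,0]}'>/dev/null; python3 go.py;python3 -m inch '{"dp":[[0,0,-1],[0,0,-1],[0,0,0]],"yaw":[0,0,0]}'>/dev/null; python3 go.py
```

```text
t 30.4333 rack [0.002  0.0273] z 0.1016 ang -0.05 F rack [ 0.  -0.4 -0.3] op 80.0 J [-3. 39. 90.  0. 51. -9.] tilt [-1.  0. -0.]
t 30.6833 rack [0.002  0.0288] z 0.1016 ang -0.06 F rack [-0.1 -1.7 -0.1] op 80.1 J [-2. 39. 90.  0. 51. -9.] tilt [-1.  0. -0.]
t 30.9333 rack [0.0023 0.0297] z 0.1017 ang 0.04 F rack [ 0.3 -5.5 -1.5] op 80.1 J [-2. 39. 90. -0. 51. -9.] tilt [-1.     0.001  0.002]
```

Contact as predicted (0.0297); press a bit more to square and seat.

```bash
python3 -m inch '{"dp":[[0,0,-1],[0,0,-1],[0,0,0]],"yaw":[0,0,0]}'>/dev/null; python3 go.py;python3 -m inch '{"dp":[[0,0,-1],[0,0,-1],[0,0,-1],[0,0,0]],"yaw":[0,0,0,0]}'>/dev/null; python3 go.py
python3 -m inch '{"dp":[[0,0,4],[0,0,10],[0,0,12],[-20,0,20],[-30,0,10],[-30,0,0],[-20,0,0],[0,0,0]],"yaw":[0,0,0,0,0,0,0,0]}'>/dev/null; python3 go.py; python3 -c "
from h import *
snap('wrist','wrist19');snap('scene','scene19')
im=cv2.imread('pics/scene19.png')[150:270,300:460];cv2.imwrite('pics/s19z.png',cv2.resize(im,None,fx=4,fy=4))"
```

```text
t 31.1833 rack [0.0024 0.0298] z 0.1017 ang 0.12 F rack [  0.4 -10.1  -0.9] op 79.9 J [-2. 39. 90. -0. 51. -9.] tilt [-1.     0.001  0.005]
t 31.5167 rack [0.0025 0.0299] z 0.1018 ang 0.15 F rack [ -1.3 -17.5  -0.7] op 79.8 J [-2. 39. 90. -1. 51. -8.] tilt [-1.     0.001  0.01 ]
t 32.1833 rack [ 0.0049 -0.0214] z 0.2067 ang -0.1 F rack [0.7 0.5 0.5] op 80.2 J [ -7.  31.  85.   0.  63. -14.] tilt [-1.     0.01   0.001]
```

View pics/wrist19.png

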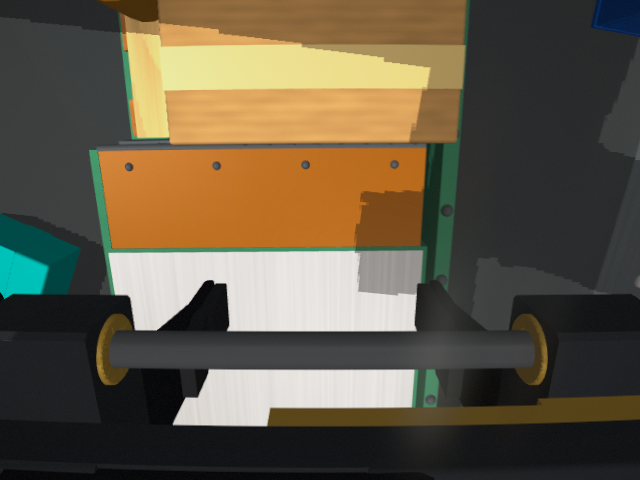

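View pics/s19z.png

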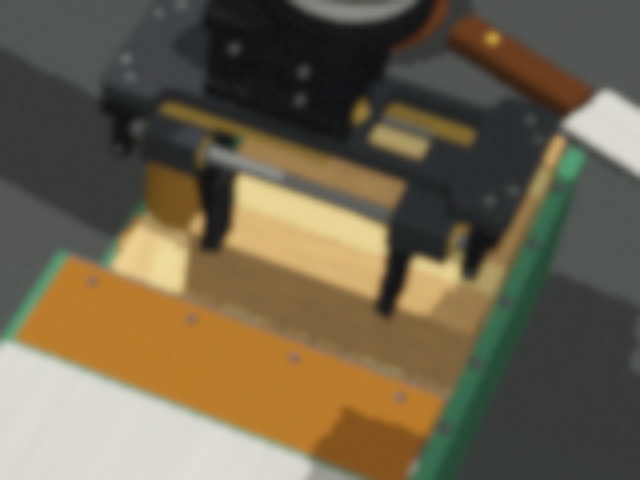

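```bash
python3 -m inch '{"dp":[[-20,-1,-10],[-25,-1,-20],[-25,-1,-20],[-10,0,-20],[0,0,-10],[0,0,0],[0,0,0]],"yaw":[0,0,0,0,0,0,0]}'>/dev/null; python3 go.py; python3 - <<'E'
from h import *; from go import R2,p
snap('wrist','wrist20')
im=cv2.imread('pics/wrist20.png')[0:300,60:480];cv2.imwrite('pics/w20z.png',cv2.resize(im,None,fx=1.9,fy=1.9,interpolation=cv2.INTER_CUBIC))
E
```

```text
t 32.8667 rack [-0.0024  0.0599] z 0.2792 ang 0.02 F rack [-0.1 -0.3 -0.7] op 80.0 J [ 1. 27. 81. -0. 73. -6.] tilt [-1.    -0.004  0.   ]
```

View pics/w20z.png

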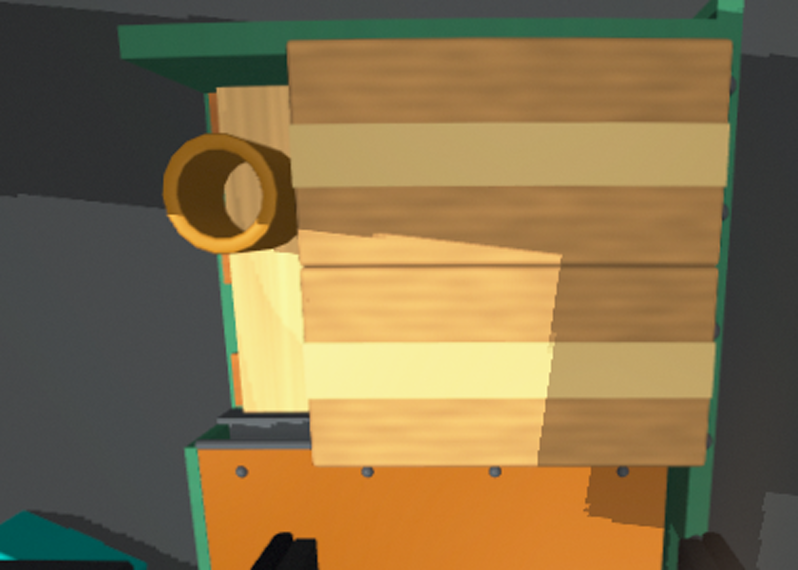

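```bash
python3 - <<'E'
from h import *; from go import R2,p
c=load('wrist20'); im=cv2.imread('pics/wrist20.png')
cv2.imwrite('pics/w20f.png',cv2.resize(im[120:300,370:470],None,fx=5,fy=3.3,interpolation=cv2.INTER_CUBIC))
def r(q,z):
    q=(60+q[0]/1.9,q[1]/1.9)
    w=p2w(c,*q,z); print(q,np.round(R2.T@(w[:2]-p[:2]),4))
print('A');[r(q,.124) for q in [(288,41),(731,40),(722,264),(298,264)]]
print('B');[r(q,.124) for q in [(302,267),(718,267),(705,465),(313,465)]]
print('fence');[r(q,.0975) for q in [(690,475),(690,490)]]
print('stop');[r(q,.0975) for q in [(200,60),(280,57)]]
print('flap');[r(q,.0755) for q in [(200,448)]]
E
```

```text
A
(211.57894736842107, 21.578947368421055) [-0.0788  0.1998]
(444.7368421052632, 21.05263157894737) [0.0787 0.2002]
(440.0, 138.94736842105263) [0.0807 0.1219]
(216.8421052631579, 138.94736842105263) [-0.0798  0.1216]
B
(218.94736842105263, 140.5263157894737) [-0.0783  0.1205]
(437.89473684210526, 140.5263157894737) [0.0793 0.1207]
(431.0526315789474, 244.73684210526318) [0.0799 0.0423]
(224.73684210526318, 244.73684210526318) [-0.0789  0.042 ]
fence
(423.15789473684214, 250.0) [0.0808 0.0295]
(423.15789473684214, 257.89473684210526) [0.0813 0.0225]
stop
(165.26315789473685, 31.578947368421055) [-0.1204  0.199 ]
(207.3684210526316, 30.0) [-0.0888  0.1995]
flap
(165.26315789473685, 235.78947368421055) [-0.1439  0.0352]
```

View pics/w20f.png

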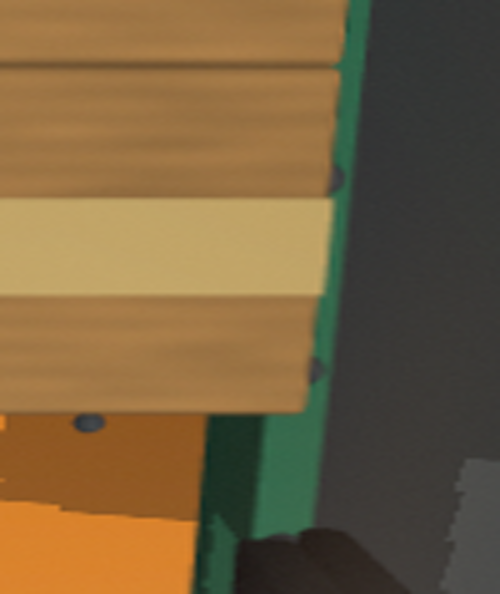

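```bash
python3 -m inch '{"dp":[[0,0,15],[0,0,28],[0,0,30],[0,0,30],[0,0,30],[0,0,30],[0,0,30],[0,0,30],[0,0,28],[0,0,15],[0,0,0],[0,0,0]],"yaw":[0,0,0,0,0,0,0,0,0,0,0,0]}'>/dev/null; python3 go.py; python3 - <<'E'
from h import *
snap('scene','scene21');snap('top','top21')
a=cv2.resize(cv2.imread('pics/scene21.png')[140:290,290:460],None,fx=4,fy=4,interpolation=cv2.INTER_CUBIC);cv2.imwrite('pics/s21z.png',a)
a=cv2.resize(cv2.imread('pics/top21.png')[120:270,130:385],None,fx=3.1,fy=3.1,interpolation=cv2.INTER_CUBIC);cv2.imwrite('pics/t21z.png',a)
E
```

```text
t 33.9167 rack [-0.0022 -0.2074] z 0.2805 ang -0.22 F rack [ 0.6 -0.1 -0. ] op 80.1 J [-23.  30.  75.   0.  75. -30.] tilt [-1.    -0.002 -0.002]
```

View pics/s21z.png

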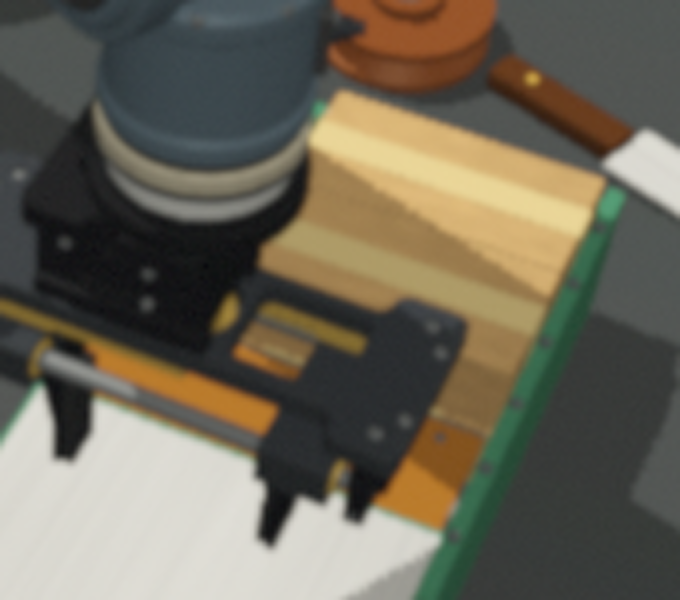

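View pics/t21z.png

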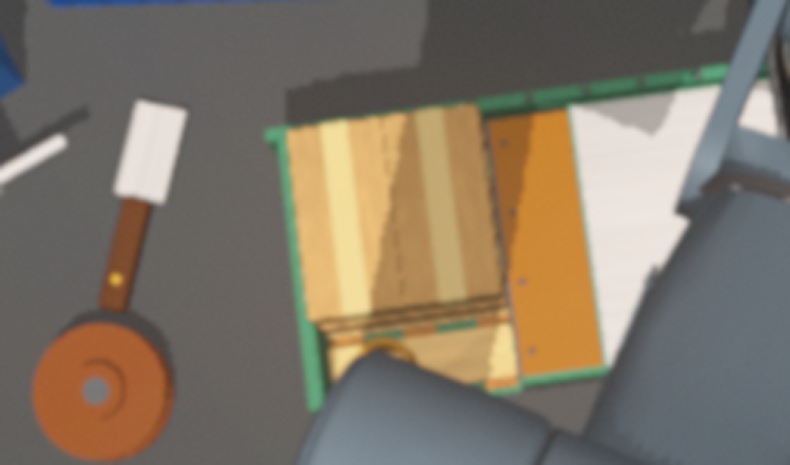

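Both cartons lie crosswise, tight and square against the stop and fence. The flap is shut and the other items are where they were. I'm handing in.

```bash
python3 -c "
from rig import bot
print(bot.hand_in())"
```

```text
the job is handed in; nothing more can be done
None
```

The job is done and handed in at about 34 s of the 61 s allowed. I tipped the flap shut first. Then I squared each carton against the back fence on the deck and pushed it across the flap with two fingers. The first went up to the end stop and the second up to the first. Each was pressed home with about 18–20 N, the highest force in my readings.

- **Cartons:** the last pictures show both lying crosswise and square, with no visible gap between them. The first is against the end stop. Their fence ends measure about 1–2 mm from the fence, which is within the camera error.
- **Flap and bottom layer:** the flap is shut. The bottom layer showed no shift in the last view of it, before the second carton covered it; after that only its edges could be seen.
- **Bystanders:** the pulley and scraper look unmoved. The sleeve stands where it was in the last clear view, and the arm partly hid it in the final picture. The grease cartridges were outside my final close-ups; the arm kept about 40 mm clear of them by my measurements.
- **Disagreement:** the camera and contact estimates of the rack's angle differed by about 0.4°. I used the contact estimate for the final pushes.

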